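# Clear the packing slab and set out the tea bricks

## Robot

A 7-joint arm with a two-finger parallel gripper is mounted at the origin on the work surface. World frame = base frame: x ahead of the robot, y to its left, z up, the work surface at z = 0. Lengths are in m, angles in degrees, forces in N, time in s.
With the tool pointing down it reaches from about 0.425 to 0.875 m from the base axis. Payload 4.7 kg.
Tool frame: the origin (TCP) lies between the finger pads; the fingertips stand env.finger_overhang ahead of it and the grasp point (between the pads) lies 5 mm behind it (env.finger_overhang is the distance from the TCP to the fingertips, in m); z points along the fingers, y is the line along which they close (so a half turn about z gives the same grasp; the last joint's range is limited). The gripper opens to 87 mm and grips with 3 to 60 N. Pads are 19 mm wide; open, the fingers measure 117 mm over their backs; the gripper's body (75 mm by 190 mm) begins 51 mm behind the grasp point.
Start: joints at [66.87, 18.392, -4.016, 83.108, 1.295, 78.541, -3.26], TCP at [0.264, -0.594, 0.202] pointing down, gripper open.
Joint ranges: [-163.93, 163.93], [-17.29, 119.83], [-79.2, 71.16], [3.27, 140.29], [-89.18, 269.18], [5.43, 117.66], [-154.24, 154.24]. Speed limits (degrees/s): [147.25, 147.25, 180, 180, 180, 180, 180].

## Interface

Orientations are given as [roll, pitch, yaw] about the fixed x, y, z axes, in that order (R = Rz(yaw) Ry(pitch) Rx(roll)).
In Python, from cell import telemetry, eyes, env, models gives the robot as it stands. The module is installed in compiled form; this text tells all that it offers.
- The arm moves only by the tool drive_tool, never from a script. Its arguments are lists of equal length, an entry for each row: "angular": the turn, a rotation vector about the tool's x, y, z in rad, a list of three; "delta_pos": the shift along the tool's x, y, z in cm, a list of three; "gripper": the finger opening in cm, from 0 to 8.7. A call has 1 to 20 rows; each row shifts and turns the commanded pose from where the row before left it, along the tool's axes as they then stand; what a row does not reach is not made up. A row lasts 1/10 s, in which the tool goes at most 50 mm and 8.59 degrees, less where a joint would pass 70% of its speed; a pose out of reach is approached as far as the arm can. A call with a gripper value outside its range is refused whole. The fingers move at their own pace and stop on an object; "squeeze" is the grip in N (left out, the last holds). Time passes only in rows, so rows that do not move let the fingers close. It gives the time, the measured TCP pose, the force, the opening and the grip force at its end, in the units of the state.
- telemetry.get_obs(): the state, without advancing time (a new reading comes with each control period).
- eyes.read_camera(name): name is "scene" or "top" or "wrist"; returns a dict with "pixels" (480x640x3 uint8, red, green, blue), "mtx" (3x3 intrinsics, pixels), "origin" and "orientation" of the camera in the world. Camera axes: x right, y down, z forward; pixel columns grow to the right and rows downward; lengths in m; the calibration is good to about 2 mm. The wrist camera is an equidistant fisheye: a pixel r from the principal point sees the ray r / f radians off the axis. A picture is of the moment at which its call begins. There is no depth.
- env.sign_off(): hands the job in; it is judged then, once.
Trained networks look in a picture, given as the dict that the camera call returned (one of the last four; its "shot" number tells which), for a name from the list of things; names that differ only in an ending like _2 or _b are one class to them, and where a whole thing is asked for, a point or a joint stands for the part that bears it (a point fixed in the world has none). Each returns a list of dicts, best first, with "p" (0 to 1); they miss things now and then, are a little off and sometimes report something else, mostly with a low value. They report only what shows in the picture. A call takes as long as a camera call.
- models.search_frame(picture, target): "centre" ([column, row] in pixels, amid what is visible of it).
- models.cut_out(picture, target): "pixels" (480x640 bool, what is visible of it) and "centre" ([column, row] in pixels, amid what is visible of it).
The state is a dict: "time_s": time; "qpos": joint angles; "joint_velocities": joint speeds; "effort": joint torques, N m; "tool_pos": TCP position; "tool_rot": TCP orientation; "force": force on the tool from outside, world axes, zero at the start; "wrist_torque": the same for the moment, N m; "grip_width": finger opening in m; "grasp_force": force on a finger pad.
Only numpy, scipy, OpenCV 4.12 (cv2) and the standard library are available. Lean on these libraries where they do the work, as an engineer would, in place of code of your own. Each camera call takes 0.05 s, during which the arm holds its last target. There are 200 camera calls.

## Task

With the scraper block, scrape all the loose tea chips off the steel packing slab into the crumb trough along its edge - not with the fingers - and stand the scraper back upright on its wooden rest. Then take every pressed tea brick out of the wooden tray, where they lie flush (pressing down the end at the thumb notch tips the other end up to be gripped), and lay them all flat on the cleaned slab, not stacked, each pointing across from lip to lip. Leave the jar, carton and caddy where they are.

Things in the scene. Friction and masses are not known exactly. Their poses are not given: they have to be found in the camera images.
- tray: Beech tip-out tray, fixed, 136 (its x) x 243 (its y) x 55 mm high. Origin: on the bench below its middle, z up. Four wells run along x, centres at y = -90, -30, 30, 90 mm, each 47 mm wide, from x = -56 to +51 mm; a brick in one is flush with the tray's top, centred at x = 0. Well floor 37 mm above the bench and level for x above -4 mm; from there to -x a 32 degree ramp falls away. Wells may be empty.
- tray_notch (a point): Thumb notch of the tray's third well: point on the tray's top plane at its x = -40, y = 30 mm (other wells' notches 60 mm apart along y). At this -x end the wells' end wall is only 35 mm high. Pressing a brick here some 15 mm down with shut fingers tips it; past half-way it stays tipped on the ramp, its +x end raised 10 to 25 mm clear of the tray's top, to be gripped across its width.
- slab: Steel packing slab, fixed. Flat top 45 mm above the bench, 240 (its x) x 260 mm (its y). Origin: on the bench under the top's centre, z up. Along both x edges run lips 4 mm thick, 10 mm above the top; the -y edge (y = -130 mm) is open. At y = +130 mm the top ends and its open crumb trough follows: inside y = 130 to 208 mm, floor 6 mm, end walls 55 mm, outer wall 60 mm above the bench.
- rest: Dark wooden scraper rest, fixed beside the slab's -y edge, 190 mm (its x) by 85 mm (its y), flat top 10 mm above the bench. Origin: on the bench under its centre, z up.
- scraper_mid (a point): Scraper block, loose, standing on its rest at the start: base 150 mm (its x) by 45 mm (its y) by 18 mm high, with a handle ridge 112 mm (x) by 24 mm (y) above the middle of the base up to 60 mm; 0.22 kg. Grip the ridge across its y. The point is at the block's centre, 30 mm above its underside; z up.
- brick0_mid (a point): Pressed tea brick, 100 mm (its x) by 44 mm (its y) by 18 mm (its z), about 75 g, hard; at the start flush in one of the tray's wells with its x axis along the tray's x. The point is its centre. May be absent (None).
- brick1_mid (a point): Pressed tea brick, 100 mm (its x) by 44 mm (its y) by 18 mm (its z), about 75 g, hard; at the start flush in one of the tray's wells with its x axis along the tray's x. The point is its centre. May be absent (None).
- brick2_mid (a point): Pressed tea brick, 100 mm (its x) by 44 mm (its y) by 18 mm (its z), about 75 g, hard; at the start flush in one of the tray's wells with its x axis along the tray's x. The point is its centre. May be absent (None).
- brick3_mid (a point): Pressed tea brick, 100 mm (its x) by 44 mm (its y) by 18 mm (its z), about 75 g, hard; at the start flush in one of the tray's wells with its x axis along the tray's x. The point is its centre. May be absent (None).
- chip0_mid (a point): Broken-off chip of tea brick, five- or six-sided, about 32 mm across and 14 mm thick, 11 g, lying on the slab at the start. The point is its centre. May be absent (None).
- chip1_mid (a point): Broken-off chip of tea brick, five- or six-sided, about 32 mm across and 14 mm thick, 11 g, lying on the slab at the start. The point is its centre. May be absent (None).
- chip2_mid (a point): Broken-off chip of tea brick, five- or six-sided, about 32 mm across and 14 mm thick, 11 g, lying on the slab at the start. The point is its centre. May be absent (None).
- chip3_mid (a point): Broken-off chip of tea brick, five- or six-sided, about 32 mm across and 14 mm thick, 11 g, lying on the slab at the start. The point is its centre. May be absent (None).
- chip4_mid (a point): Broken-off chip of tea brick, five- or six-sided, about 32 mm across and 14 mm thick, 11 g, lying on the slab at the start. The point is its centre. May be absent (None).
- chip5_mid (a point): Broken-off chip of tea brick, five- or six-sided, about 32 mm across and 14 mm thick, 11 g, lying on the slab at the start. The point is its centre. May be absent (None).
- jar: Amber jar with a wooden cap, 72 mm across and 85 mm high, a bystander beyond the work. Origin: centre of its underside.
- carton: Closed kraft carton, 90 x 160 x 45 mm, a bystander beyond the work. Origin: centre of its underside.
- caddy: Round tea caddy, 94 mm across, 100 mm high, a bystander beyond the work. Origin: centre of its underside.

How it is judged (in metres and radians):
On the way, in this order (a step that is already met when the one before it is completed fails the run):
1. all chips are scraped off the slab into the crumb trough (x of chip0_mid in the frame of slab between -0.12 and 0.12 m and y of chip0_mid in the frame of slab between 0.125 and 0.212 m and z of each of chip0_mid, chip1_mid, chip2_mid, chip3_mid, chip4_mid, chip5_mid in the frame of slab below 0.04 m and x of chip1_mid in the frame of slab between -0.12 and 0.12 m and y of chip1_mid in the frame of slab between 0.125 and 0.212 m and x of chip2_mid in the frame of slab between -0.12 and 0.12 m and y of chip2_mid in the frame of slab between 0.125 and 0.212 m and x of chip3_mid in the frame of slab between -0.12 and 0.12 m and y of chip3_mid in the frame of slab between 0.125 and 0.212 m and x of chip4_mid in the frame of slab between -0.12 and 0.12 m and y of chip4_mid in the frame of slab between 0.125 and 0.212 m and x of chip5_mid in the frame of slab between -0.12 and 0.12 m and y of chip5_mid in the frame of slab between 0.125 and 0.212 m), for 0.2 s.
2. the scraper stands on its rest (horizontal distance between scraper_mid and rest below 0.035 m and height (world z) of scraper_mid between 0.034 and 0.046 m and angle between scraper_mid's own z axis and vertical below 0.1 rad), for 0.2 s.
3. all bricks lie flat on the slab (x of brick0_mid in the frame of slab between -0.1 and 0.1 m and y of brick0_mid in the frame of slab between -0.118 and 0.118 m and z of brick0_mid in the frame of slab between 0.05 and 0.058 m and angle between the x axis of each of brick0_mid, brick1_mid, brick2_mid, brick3_mid and the x axis of slab, either way round below 0.35 rad and x of brick1_mid in the frame of slab between -0.1 and 0.1 m and y of brick1_mid in the frame of slab between -0.118 and 0.118 m and z of brick1_mid in the frame of slab between 0.05 and 0.058 m and x of brick2_mid in the frame of slab between -0.1 and 0.1 m and y of brick2_mid in the frame of slab between -0.118 and 0.118 m and z of brick2_mid in the frame of slab between 0.05 and 0.058 m and x of brick3_mid in the frame of slab between -0.1 and 0.1 m and y of brick3_mid in the frame of slab between -0.118 and 0.118 m and z of brick3_mid in the frame of slab between 0.05 and 0.058 m), for 0.2 s.
At the end, for the whole second after the job is handed in: Chips in the trough (centres under 40 mm up); scraper upright (0.1 rad), within 35 mm of the rest's centre; each brick flat on the slab itself (centre 5 to 13 mm above its top), within 100 mm (x) and 118 mm (y) of its centre, long axis within 0.35 rad of the slab's x (all of step 1 and all of step 2 and all of step 3); the robot touches nothing.
It fails at once if the fingers touch a chip that is still on the slab ((contact force between the fingers and chip0 above 0.5 N and x of chip0_mid in the frame of slab between -0.12 and 0.12 m and y of chip0_mid in the frame of slab between -0.135 and 0.125 m and z of chip0_mid in the frame of slab above 0.045 m) or (contact force between the fingers and chip1 above 0.5 N and x of chip1_mid in the frame of slab between -0.12 and 0.12 m and y of chip1_mid in the frame of slab between -0.135 and 0.125 m and z of chip1_mid in the frame of slab above 0.045 m) or (contact force between the fingers and chip2 above 0.5 N and x of chip2_mid in the frame of slab between -0.12 and 0.12 m and y of chip2_mid in the frame of slab between -0.135 and 0.125 m and z of chip2_mid in the frame of slab above 0.045 m) or (contact force between the fingers and chip3 above 0.5 N and x of chip3_mid in the frame of slab between -0.12 and 0.12 m and y of chip3_mid in the frame of slab between -0.135 and 0.125 m and z of chip3_mid in the frame of slab above 0.045 m) or (contact force between the fingers and chip4 above 0.5 N and x of chip4_mid in the frame of slab between -0.12 and 0.12 m and y of chip4_mid in the frame of slab between -0.135 and 0.125 m and z of chip4_mid in the frame of slab above 0.045 m) or (contact force between the fingers and chip5 above 0.5 N and x of chip5_mid in the frame of slab between -0.12 and 0.12 m and y of chip5_mid in the frame of slab between -0.135 and 0.125 m and z of chip5_mid in the frame of slab above 0.045 m)).
It fails at once if a bystander (jar, carton, caddy) is moved more than 20 mm (distance of any of jar, carton, caddy from where it was at the start of the episode above 0.02 m).
Of brick0, brick1, brick2, brick3 only 3 to 4 are there at a start; the rules pass over those that are not, and their reading is None.
Of chip0, chip1, chip2, chip3, chip4, chip5 only 3 to 6 are there at a start; the rules pass over those that are not, and their reading is None.
At some moment in a run one of chip0, chip1, chip2, chip3, chip4, chip5 may be knocked a few centimetres aside while the robot is not near it.
Once in a run the grip may slacken for a moment while it holds something.
It also fails if it takes over 210 s, if anything falls off the work surface, if the arm or the gripper's body presses on something with over 40 N, if the wrist force passes 120 N, or if a joint passes its speed limit or range.

## Working session

There is one attempt and no reset: what is moved stays moved. The work goes in short steps, Python scripts to look and compute and a tool call to move; the robot and the scene stay as the last step left them, time stands still between calls to the robot, and variables do not carry over. Pictures are saved under pics/ and viewed, at most 14 in all, crops included, and the job is handed in when it is done.

Besides the shell and the picture viewer there is one more tool, called after ">>>" in YAML: its name, and indented under it one key for each argument. drive_tool: Moves the arm, as the interface text tells. Its arguments: {"type":"object","properties":{"angular":{"type":"array","items":{"type":"array","items":{"type":"number"}}},"delta_pos":{"type":"array","items":{"type":"array","items":{"type":"number"}}},"gripper":{"type":"array","items":{"type":"number"}},"squeeze":{"type":"number"}},"required":["angular","delta_pos","gripper"]}

```bash
mkdir -p pics; python3 - <<'E'
from cell import telemetry, eyes, env, models
import cv2,numpy as np
o=telemetry.get_obs();print(o['tool_pos'],o['tool_rot'],o['time_s'],env.finger_overhang)
for n in ['top','scene']:
    p=eyes.read_camera(n);cv2.imwrite(f'pics/{n}0.png',p['pixels'][:,:,::-1]);print(n,p['mtx'],p['origin'],p['orientation'])
    for t in ['tray','slab','rest','scraper_mid','brick0_mid','chip0_mid','jar','carton','caddy']:
        print(t,[(np.round(d['centre']).tolist(),round(d['p'],2)) for d in models.search_frame(p,t)][:7])
E
```

```text
[ 0.26344738 -0.59357409  0.20117005] [-1.79891911e+02  4.68389624e-03  2.39387969e+01] 0.0 0.014
top [[469.73001044   0.         323.89492284]
 [  0.         469.73001044 238.43702696]
 [  0.           0.           1.        ]] [ 0.44137891 -0.0809266   0.92195866] [-171.17293834    2.0325406   -90.3626049 ]
tray [([412.0, 266.0], 0.68)]
slab [([152.0, 290.0], 0.86)]
rest [([290.0, 271.0], 0.6)]
scraper_mid [([278.0, 276.0], 0.58)]
brick0_mid [([462.0, 255.0], 0.88)]
chip0_mid [([195.0, 322.0], 0.76), ([147.0, 275.0], 0.7)]
jar [([287.0, 150.0], 0.71), ([202.0, 144.0], 0.52)]
carton [([397.0, 150.0], 0.84), ([144.0, 317.0], 0.48)]
caddy [([204.0, 143.0], 0.8), ([396.0, 263.0], 0.66)]
scene [[460.2872201    0.         320.11415594]
 [  0.         460.2872201  244.09476411]
 [  0.           0.           1.        ]] [1.07002602 0.4816053  0.76345706] [-134.9722747     0.69478194  139.30258235]
tray [([303.0, 216.0], 0.9)]
slab [([487.0, 325.0], 0.56)]
rest [([364.0, 279.0], 0.72)]
scraper_mid [([388.0, 254.0], 0.74)]
brick0_mid [([296.0, 302.0], 0.7), ([277.0, 181.0], 0.67), ([232.0, 255.0], 0.44)]
chip0_mid [([468.0, 265.0], 0.7)]
jar [([295.0, 305.0], 0.87), ([469.0, 263.0], 0.69), ([346.0, 357.0], 0.29)]
carton [([233.0, 253.0], 0.56)]
caddy [([348.0, 357.0], 0.77)]
```

View pics/top0.png

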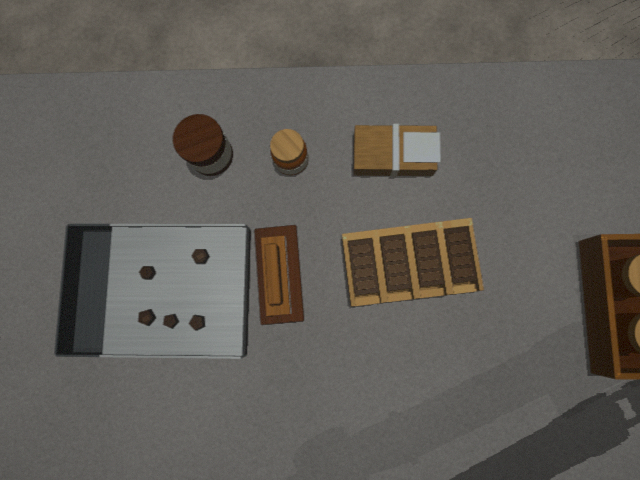

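View pics/scene0.png

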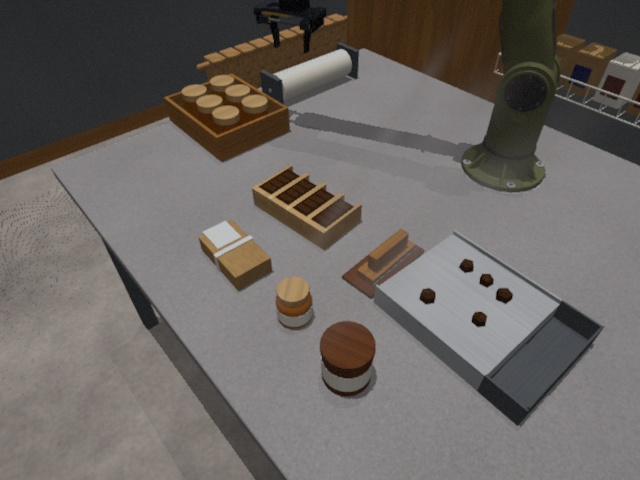

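The top view shows 5 chips, at (148,272), (200,257), (147,317), (171,321) and (197,322). The trough is on the left (+y) and the scraper is at (273,275). All 4 wells hold a brick, with the tray at (412,263). I'll zoom in for corner positions.

```bash
cat > h.py <<'E'
from cell import telemetry, eyes, env, models
import cv2,numpy as np
from scipy.spatial.transform import Rotation as Ro
def unproj(p,px,z):
    px=np.atleast_2d(np.array(px,float)); K=p['mtx']
    d=np.c_[(px[:,0]-K[0,2])/K[0,0],(px[:,1]-K[1,2])/K[1,1],np.ones(len(px))]
    d=d@Ro.from_euler('xyz',p['orientation'],degrees=True).as_matrix().T
    o=np.array(p['origin']); return o+d*((z-o[2])/d[:,2])[:,None]
def proj(p,X):
    R=Ro.from_euler('xyz',p['orientation'],degrees=True).as_matrix()
    c=(np.atleast_2d(X)-np.array(p['origin']))@R; K=p['mtx']
    return c[:,:2]/c[:,2:]*[K[0,0],K[1,1]]+[K[0,2],K[1,2]]
E
python3 - <<'E'
from h import *
im=cv2.imread('pics/top0.png')
a=cv2.resize(im[210:315,335:490],None,fx=5,fy=5,interpolation=cv2.INTER_CUBIC)
cv2.imwrite('pics/c_tray.png',a)
a=cv2.resize(im[215:365,50:310],None,fx=3,fy=3,interpolation=cv2.INTER_CUBIC)
cv2.imwrite('pics/c_slab.png',a)
E
```

```text
(no output)
```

View pics/c_tray.png

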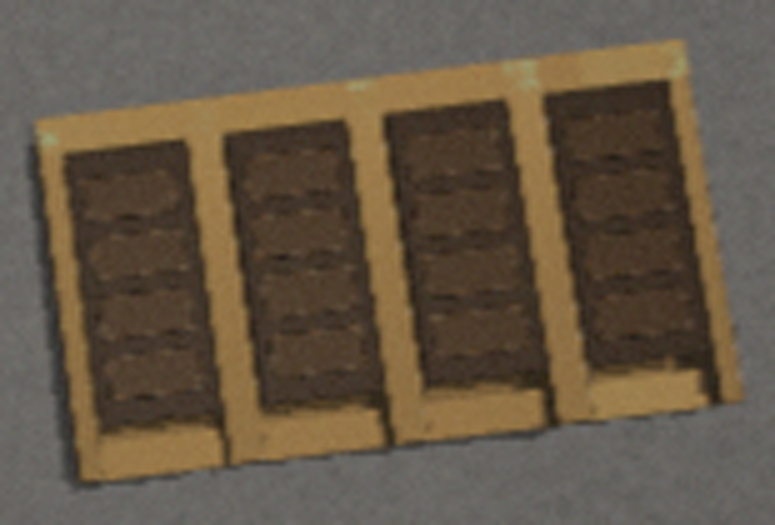

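View pics/c_slab.png

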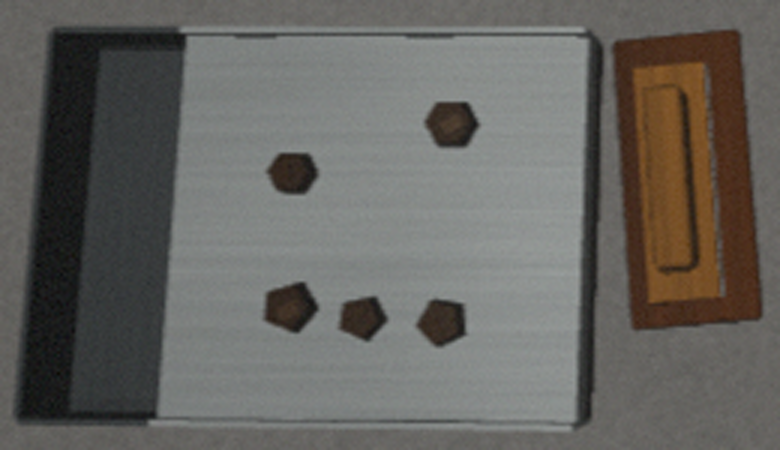

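```bash
python3 - <<'E'
from h import *
o=telemetry.get_obs()
p=eyes.read_camera('top')
def f(n,px,z,s,off):
    X=unproj(p,np.array(px)/s+off,z)[:,:2]
    c=X.mean(0);e=[X[1]-X[0],X[2]-X[1],X[3]-X[2],X[0]-X[3]]
    print(n,c.round(4),[(round(np.hypot(*v),4),round(np.degrees(np.arctan2(v[1],v[0])),1)) for v in e])
T=[335,210];S=[50,215]
f('tray',[(38,120),(685,42),(742,398),(80,478)],.055,5,T)
f('liptop',[(180,28),(588,30),(575,428),(150,425)],.055,3,S)
f('slabtop',[(185,35),(583,38),(577,420),(159,418)],.045,3,S)
f('rest',[(612,45),(738,30),(762,318),(635,328)],.010,3,S)
f('scrbase',[(632,67),(706,62),(724,298),(648,304)],.028,3,S)
f('ridge',[(643,88),(682,85),(693,268),(658,271)],.070,3,S)
f('chips',[(452,124),(292,173),(291,307),(442,322)],.052,3,S)
print(unproj(p,np.array([(452,124),(292,173),(291,307),(362,318),(442,322)])/3+S,.052).round(4))
print(telemetry.get_obs()['time_s'])
q=eyes.read_camera('scene')
im=cv2.imread('pics/scene0.png')
E
```

```text
tray [ 0.5314 -0.2132] [(np.float64(0.2423), np.float64(-83.7)), (np.float64(0.1326), np.float64(-174.2)), (np.float64(0.2421), np.float64(96.4)), (np.float64(0.1333), np.float64(5.9))]
liptop [0.4835 0.2282] [(np.float64(0.2614), np.float64(-91.0)), (np.float64(0.244), np.float64(179.3)), (np.float64(0.2609), np.float64(89.4)), (np.float64(0.2461), np.float64(-0.6))]
slabtop [0.4838 0.23  ] [(np.float64(0.2578), np.float64(-91.2)), (np.float64(0.2369), np.float64(-179.8)), (np.float64(0.2596), np.float64(89.6)), (np.float64(0.2401), np.float64(-0.2))]
rest [0.5135 0.0389] [(np.float64(0.0839), np.float64(-83.8)), (np.float64(0.1879), np.float64(-175.1)), (np.float64(0.0817), np.float64(94.1)), (np.float64(0.185), np.float64(5.5))]
scrbase [0.5101 0.0423] [(np.float64(0.048), np.float64(-86.8)), (np.float64(0.1508), np.float64(-175.3)), (np.float64(0.0481), np.float64(94.1)), (np.float64(0.1516), np.float64(4.7))]
ridge [0.5094 0.0417] [(np.float64(0.0241), np.float64(-86.2)), (np.float64(0.1115), np.float64(-176.1)), (np.float64(0.0212), np.float64(94.4)), (np.float64(0.1118), np.float64(5.4))]
chips [0.4792 0.231 ] [(np.float64(0.1045), np.float64(106.6)), (np.float64(0.0829), np.float64(-177.4)), (np.float64(0.095), np.float64(-95.8)), (np.float64(0.1223), np.float64(-0.9))]
[[0.5454 0.1814 0.052 ]
 [0.5156 0.2815 0.052 ]
 [0.4328 0.2779 0.052 ]
 [0.4258 0.2332 0.052 ]
 [0.4231 0.1834 0.052 ]]
1.05
```

>>> drive_tool:
  angular:
    - [0,0,0.11]
    - [0,0,0.11]
    - [0,0,0.11]
    - [0,0,0]
    - [0,0,0]
    - [0,0,0]
    - [0,0,0]
    - [0,0,0]
    - [0,0,0]
    - [0,0,0]
    - [0,0,0]
    - [0,0,0]
    - [0,0,0]
    - [0,0,0]
    - [0,0,0]
    - [0,0,0]
    - [0,0,0]
    - [0,0,0]
    - [0,0,0]
    - [0,0,0]
  delta_pos:
    - [0,0,0]
    - [0,0,0]
    - [0,0,0]
    - [1.88,-3.83,0]
    - [1.88,-3.83,0]
    - [1.88,-3.83,0]
    - [1.88,-3.83,0]
    - [1.88,-3.83,0]
    - [1.88,-3.83,0]
    - [1.88,-3.83,0]
    - [1.88,-3.83,0]
    - [1.88,-3.83,0]
    - [1.88,-3.83,0]
    - [1.88,-3.83,0]
    - [1.88,-3.83,0]
    - [1.88,-3.83,0]
    - [1.88,-3.83,0]
    - [1.88,-3.83,0]
    - [1.88,-3.83,0]
    - [0,0,0]
  gripper: [6,6,6,6,6,6,6,6,6,6,6,6,6,6,6,6,6,6,6,6]
  squeeze: 40

```text
time_s: 3.1
tool_pos: [0.5105, 0.0501, 0.2028]
tool_rot: [-179.8, -0.1, 5.6]
force: [0.8, -0.2, -1.3]
grip_width: 0.0601
grasp_force: 0.0
```

```bash
python3 - <<'E'
from h import *
o=telemetry.get_obs();print(o['tool_pos'],o['tool_rot'],o['time_s'])
p=eyes.read_camera('wrist');cv2.imwrite('pics/w1.png',p['pixels'][:,:,::-1]);print(p['mtx'],p['origin'],p['orientation'])
E
```

```text
[0.51051571 0.05012856 0.20277045] [-1.79787363e+02 -1.18722031e-01  5.60810069e+00] 3.1
[[371.64829954   0.         316.29568694]
 [  0.         371.64829954 242.70925236]
 [  0.           0.           1.        ]] [0.57807566 0.05547559 0.38490491] [165.53409223   0.21880255 -84.37680707]
```

View pics/w1.png

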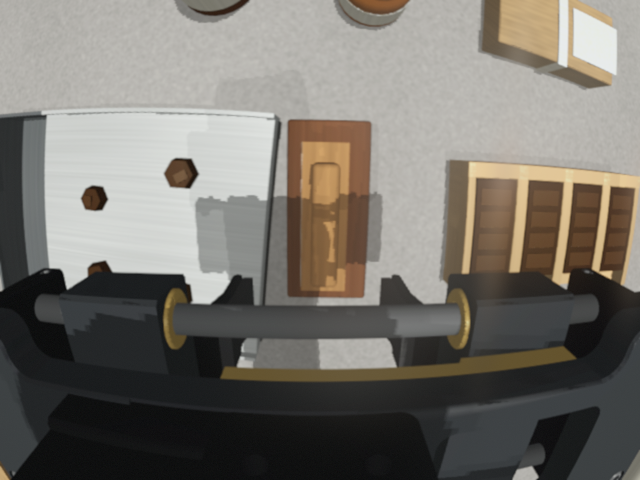

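The wrist view shows the ridge at columns 311-340, rows 163-288. It runs vertically in the picture, so the yaw matches.

```bash
cat >> h.py <<'E'
def wunproj(p,px,z):
    px=np.atleast_2d(np.array(px,float)); K=p['mtx']
    v=np.c_[(px[:,0]-K[0,2])/K[0,0],(px[:,1]-K[1,2])/K[1,1]]; r=np.hypot(*v.T)+1e-9
    d=np.c_[v*(np.sin(r)/r)[:,None],np.cos(r)]@Ro.from_euler('xyz',p['orientation'],degrees=True).as_matrix().T
    o=np.array(p['origin']); return o+d*((z-o[2])/d[:,2])[:,None]
E
python3 - <<'E'
from h import *
p=eyes.read_camera('wrist')
r=wunproj(p,[(311,163),(340,163),(336,288),(312,288)],.07);print(r.round(4),r.mean(0))
r=wunproj(p,[(289,121),(371,123),(366,297),(288,296)],.01);print(r.round(4),r.mean(0))
r=wunproj(p,[(301,142),(351,142),(346,293),(300,293)],.028);print(r.round(4),r.mean(0))
print(wunproj(p,[(276,118)],.045).round(4))
E
```

```text
[[0.5649 0.0555 0.07  ]
 [0.5673 0.0312 0.07  ]
 [0.4558 0.0227 0.07  ]
 [0.4538 0.0444 0.07  ]] [0.51041355 0.03848385 0.07      ]
[[ 6.028e-01  8.200e-02  1.000e-02]
 [ 6.091e-01  4.000e-04  1.000e-02]
 [ 4.248e-01 -1.690e-02  1.000e-02]
 [ 4.181e-01  6.820e-02  1.000e-02]] [0.51369336 0.0334328  0.01      ]
[[0.5824 0.0673 0.028 ]
 [0.5871 0.0201 0.028 ]
 [0.4349 0.0079 0.028 ]
 [0.4304 0.0553 0.028 ]] [0.50868368 0.03765011 0.028     ]
[[0.6023 0.0912 0.045 ]]
```

>>> drive_tool:
  angular:
    - [0,0,0.01]
    - [0,0,0]
    - [0,0,0]
    - [0,0,0]
    - [0,0,0]
    - [0,0,0]
    - [0,0,0]
    - [0,0,0]
    - [0,0,0]
    - [0,0,0]
    - [0,0,0]
    - [0,0,0]
    - [0,0,0]
  delta_pos:
    - [0,1,0]
    - [0,0,3]
    - [0,0,3]
    - [0,0,3]
    - [0,0,3]
    - [0,0,1.5]
    - [0,0,1.0]
    - [0,0,0.7]
    - [0,0,0]
    - [0,0,0]
    - [0,0,0]
    - [0,0,0]
    - [0,0,0]
  gripper: [5,5,5,5,5,5,5,5,5,1.5,1.5,1.5,1.5]
  squeeze: 40

```text
time_s: 4.5
tool_pos: [0.5108, 0.0328, 0.0507]
tool_rot: [180.0, -0.0, 4.5]
force: [0.1, 0.3, -0.0]
grip_width: 0.0262
grasp_force: 0.0
```

>>> drive_tool:
  angular:
    - [0,0,0]
    - [0,0,0]
    - [0,0,0]
    - [0,0,0]
  delta_pos:
    - [0,0,0]
    - [0,0,0]
    - [0,0,0]
    - [0,0,0]
  gripper: [1.5,1.5,1.5,1.5]
  squeeze: 40

```text
time_s: 4.9
tool_pos: [0.5105, 0.0327, 0.0502]
tool_rot: [180.0, 0.0, 4.5]
force: [0.1, -0.3, -0.4]
grip_width: 0.0152
grasp_force: 0.0
```

The width went below 24 mm with no force, so the grasp missed. I'll look.

```bash
python3 - <<'E'
from h import *
p=eyes.read_camera('scene');im=p['pixels'][:,:,::-1]
a=cv2.resize(im[150:350,280:480],None,fx=2.5,fy=2.5,interpolation=cv2.INTER_CUBIC)
p=eyes.read_camera('top');im=p['pixels'][:,:,::-1]
b=cv2.resize(im[190:350,200:320],(300,400),interpolation=cv2.INTER_CUBIC)
c=np.zeros((500,800,3),np.uint8);c[:,:500]=a;c[:400,500:]=b
cv2.imwrite('pics/s2.png',c)
print(proj(p,[0.5105,.0327,.05]))
E
```

```text
[[279.33291214 274.24709447]]
```

View pics/s2.png

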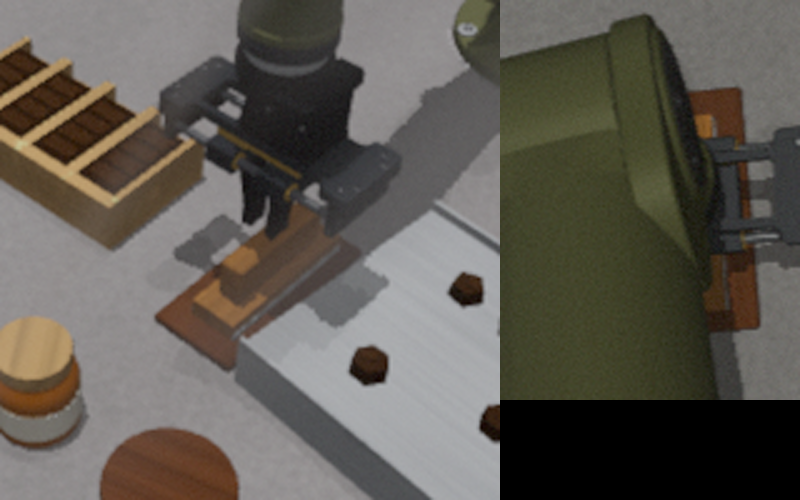

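```bash
python3 - <<'E'
from h import *
o=telemetry.get_obs();print(o['tool_pos'],o['tool_rot'],o['grip_width'],o['grasp_force'],o['qpos'])
p=eyes.read_camera('scene');im=p['pixels'][:,:,::-1].copy()
R=Ro.from_euler('z',4.7,degrees=True).as_matrix()
for c,col in [((.5105,.0327),(0,0,255)),((.510,.040),(0,255,0))]:
  pass
def dr(X,col):
  for u in proj(p,X): cv2.circle(a,tuple(int(v) for v in ((u-[330,190])*6)),4,col,-1)
a=cv2.resize(im[190:290,330:450],None,fx=6,fy=6,interpolation=cv2.INTER_CUBIC)
dr(np.array([[.5105,.0327+.0075,.036],[.5105,.0327-.0075,.036]]),(0,0,255))
for cz in [.07]: dr([ (R@[sx*.056,sy*.012,0])+[.510,.040,cz] for sx in(-1,1) for sy in(-1,1)],(0,255,0))
dr([ (R@[sx*.075,sy*.0225,0])+[.510,.040,.028] for sx in(-1,1) for sy in(-1,1)],(255,0,0))
cv2.imwrite('pics/s3.png',a)
E
```

```text
[0.51047979 0.03272062 0.0502027 ] [1.79996203e+02 3.24975520e-03 4.45658014e+00] 0.015165080342999269 0.002431402805385119 [ 26.92438393  12.35034854 -36.62572523 111.53733468   8.58474201
  58.78666099 -99.07844548]
```

View pics/s3.png

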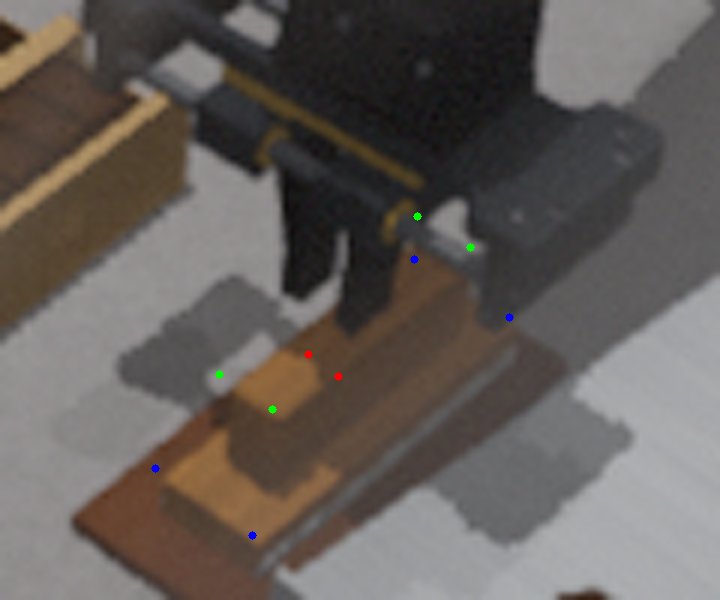

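```bash
python3 - <<'E'
from h import *
p=eyes.read_camera('scene')
a=np.array([(285,290),(308,297),(345,335),(388,310)])/6+[330,190]
for z in (.036,.055,.07): print(z,unproj(p,a,z).round(4).tolist())
# ridge top near end / base / rest / slab corner in this view
b=np.array([(235,390),(285,422),(322,385)])/6+[330,190]; print(unproj(p,b,.07).round(4).tolist())
b=np.array([(163,485),(258,546)])/6+[330,190]; print(unproj(p,b,.028).round(4).tolist())
w=eyes.read_camera('wrist');cv2.imwrite('pics/w4.png',w['pixels'][:,:,::-1]);print(w['origin'],w['orientation'])
E
```

```text
0.036 [[0.4926, -0.0045, 0.036], [0.4888, 0.0039, 0.036], [0.4931, 0.0269, 0.036], [0.4714, 0.0284, 0.036]]
0.055 [[0.5076, 0.0082, 0.055], [0.504, 0.0164, 0.055], [0.5081, 0.0388, 0.055], [0.4871, 0.0403, 0.055]]
0.07 [[0.5195, 0.0183, 0.07], [0.516, 0.0262, 0.07], [0.52, 0.0482, 0.07], [0.4994, 0.0496, 0.07]]
[[0.5682, 0.0416, 0.07], [0.5661, 0.0636, 0.07], [0.5438, 0.0598, 0.07]]
[[0.59, 0.0311, 0.028], [0.585, 0.0734, 0.028]]
[0.57847436 0.03741956 0.23217074] [ 1.65411714e+02  2.80950140e-03 -8.55272822e+01]
```

View pics/w4.png

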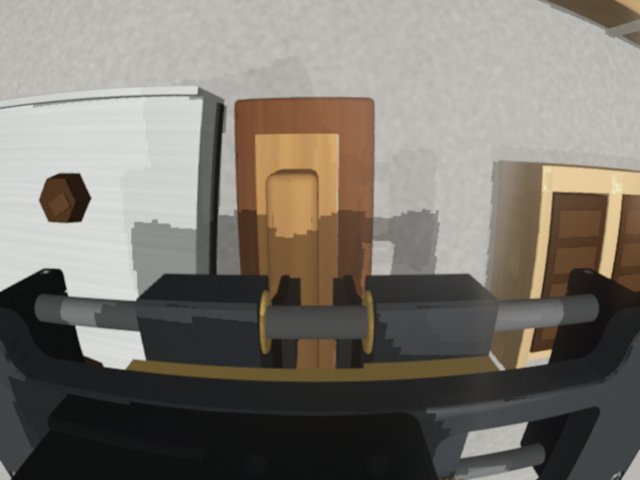

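The wrist view has the ridge centre about 11 mm left (+y) of the finger midline. I'll raise, shift +y, and check where the fingertips really are.

>>> drive_tool:
  angular:
    - [0,0,0]
    - [0,0,0]
    - [0,0,0]
    - [0,0,0]
    - [0,0,0]
    - [0,0,0]
    - [0,0,0]
  delta_pos:
    - [0,0,-2.5]
    - [0,0,-2.5]
    - [0,0,-1]
    - [0,-1.2,0]
    - [0,0,0]
    - [0,0,0]
    - [0,0,0]
  gripper: [1.5,1.5,1.5,5.5,5.5,5.5,5.5]

```text
time_s: 5.85
tool_pos: [0.5087, 0.0447, 0.1091]
tool_rot: [-180.0, 0.1, 4.5]
force: [0.1, 0.7, 1.0]
grip_width: 0.039
grasp_force: 0.0
```

```bash
python3 - <<'E'
from h import *
o=telemetry.get_obs();print(o['tool_pos'],o['tool_rot'],o['grip_width'],o['force'])
p=eyes.read_camera('scene');im=p['pixels'][:,:,::-1].copy()
def dr(X,col):
  for u in proj(p,X): cv2.circle(a,tuple(int(v) for v in ((u-[330,170])*5)),3,col,-1)
a=cv2.resize(im[170:290,330:450],None,fx=5,fy=5,interpolation=cv2.INTER_CUBIC)
t=o['tool_pos'];g=o['grip_width']/2
dr(np.array([[t[0],t[1]+g,t[2]-.014],[t[0],t[1]-g,t[2]-.014]]),(0,0,255))
w=eyes.read_camera('wrist')['pixels'][:,:,::-1]
cv2.imwrite('pics/s5.png',np.hstack([a,w[90:390,220:420][:, :]*1 if 0 else cv2.resize(w[90:390,220:320],(200,600))]))
E
```

```text
[0.50873794 0.04466887 0.10908168] [-1.79994480e+02  1.16072399e-01  4.47907325e+00] 0.03898230958220895 [0.11511711 0.65750404 1.00606851]
```

View pics/s5.png

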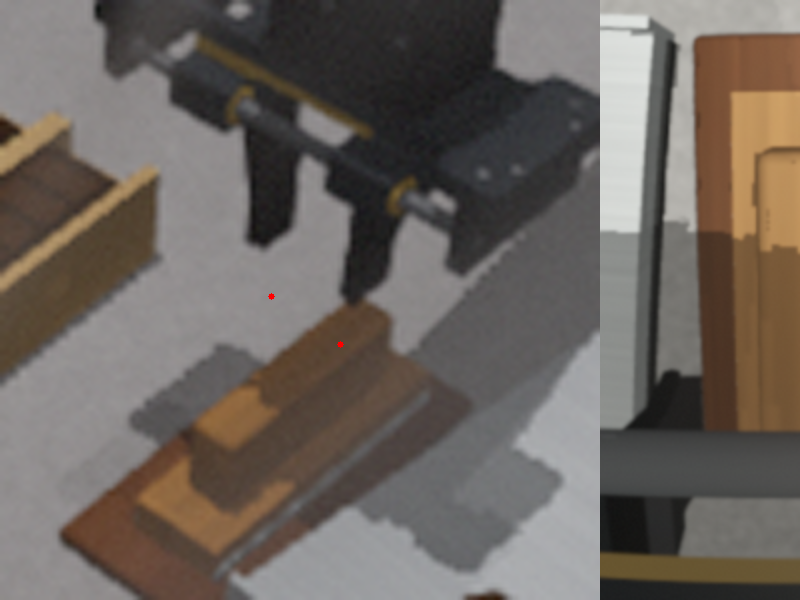

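>>> drive_tool:
  angular:
    - [0,0,0]
    - [0,0,0]
    - [0,0,0]
    - [0,0,0]
    - [0,0,0]
    - [0,0,0]
    - [0,0,0]
    - [0,0,0]
    - [0,0,0]
    - [0,0,0]
    - [0,0,0]
    - [0,0,0]
    - [0,0,0]
    - [0,0,0]
  delta_pos:
    - [0,0,0]
    - [0,0,2]
    - [0,0,2]
    - [0,0,1]
    - [0,0,0.7]
    - [0,0,0]
    - [0,0,0]
    - [0,0,0]
    - [0,0,0]
    - [0,0,0]
    - [0,0,0]
    - [0,0,0]
    - [0,0,0]
    - [0,0,0]
  gripper: [5,5,5,5,5,5,1.5,1.5,1.5,1.5,1.5,1.5,1.5,1.5]
  squeeze: 40

```text
time_s: 7.35
tool_pos: [0.5095, 0.0447, 0.0532]
tool_rot: [180.0, 0.0, 4.5]
force: [-0.6, -0.0, -0.6]
grip_width: 0.0151
grasp_force: 0.0
```

Still no contact. I'll probe downward onto the ridge top to find the true tip height.

>>> drive_tool:
  angular:
    - [0,0,0]
    - [0,0,0]
    - [0,0,0]
    - [0,0,0]
  delta_pos:
    - [0,0,0.2]
    - [0,0,0]
    - [0,0,0.2]
    - [0,0,0]
  gripper: [1.5,1.5,1.5,1.5]

```text
time_s: 7.75
tool_pos: [0.5097, 0.0447, 0.0501]
tool_rot: [180.0, 0.0, 4.5]
force: [-3.2, -0.9, 7.8]
grip_width: 0.0151
grasp_force: 3.8
```

```bash
python3 - <<'E'
from h import *
o=telemetry.get_obs();print(o['tool_pos'],o['tool_rot'],o['grip_width'],o['force'])
p=eyes.read_camera('scene');im=p['pixels'][:,:,::-1].copy()
a=cv2.resize(im[190:290,330:450],None,fx=5,fy=5,interpolation=cv2.INTER_CUBIC)
w=eyes.read_camera('wrist')['pixels'][:,:,::-1]
cv2.imwrite('pics/s6.png',np.hstack([a,w[90:390,250:350]]) if 0 else np.hstack([a,cv2.resize(w[90:390,250:350],(167,500))]))
E
```

```text
[0.50966883 0.04470406 0.05013355] [1.79964702e+02 1.36530583e-02 4.46018229e+00] 0.015106754636569195 [-3.20779261 -0.94711338  7.8320155 ]
```

View pics/s6.png

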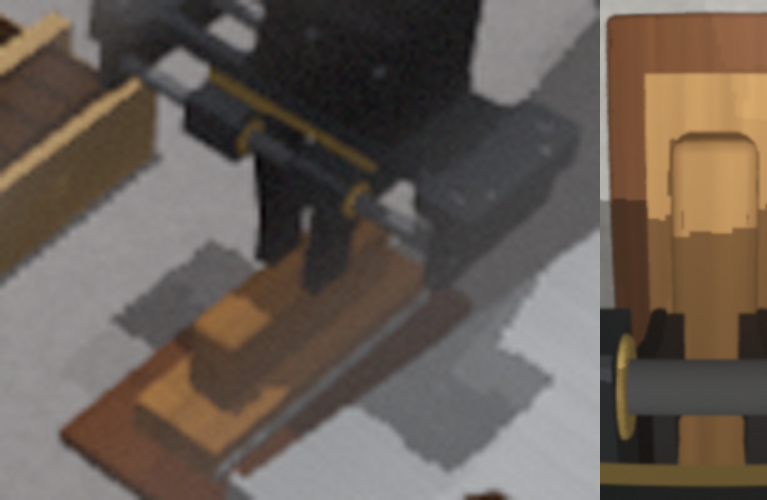

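Contact came at TCP z 0.050, so the real tips sit about 34 mm higher than nominal. They are centred laterally. I'll raise, open, and go down by that relative offset.

>>> drive_tool:
  angular:
    - [0,0,0]
    - [0,0,0]
    - [0,0,0]
    - [0,0,0]
    - [0,0,0]
    - [0,0,0]
    - [0,0,0]
    - [0,0,0]
    - [0,0,0]
    - [0,0,0]
    - [0,0,0]
    - [0,0,0]
    - [0,0,0]
    - [0,0,0]
    - [0,0,0]
    - [0,0,0]
  delta_pos:
    - [0,0,-1]
    - [0,0,0]
    - [0,0,0]
    - [0,0,0]
    - [0,0,1]
    - [0,0,1]
    - [0,0,1]
    - [0,0,0.5]
    - [0,0,0.5]
    - [0,0,0]
    - [0,0,0]
    - [0,0,0]
    - [0,0,0]
    - [0,0,0]
    - [0,0,0]
    - [0,0,0]
  gripper: [5,5,5,5,5,5,5,5,5,5,1.5,1.5,1.5,1.5,1.5,1.5]
  squeeze: 40

```text
time_s: 9.45
tool_pos: [0.5098, 0.0445, 0.0195]
tool_rot: [180.0, -0.0, 4.5]
force: [-0.2, -0.2, 1.0]
grip_width: 0.0238
grasp_force: 40.0
```

>>> drive_tool:
  angular:
    - [0,0,0]
    - [0,0,0]
    - [0,0,0]
    - [0,0,0.045]
    - [0,0,0.044]
    - [0,0,0]
    - [0,0,0]
    - [0,0,0]
    - [0,0,0]
    - [0,0,0]
    - [0,0,0]
    - [0,0,0]
  delta_pos:
    - [0,0,-2]
    - [0,0,-3]
    - [0,0,-2.5]
    - [0,0,0]
    - [0,0,0]
    - [0.65,-4,0]
    - [0.65,-4,0]
    - [0,0,0]
    - [0,0,1.5]
    - [0,0,1.5]
    - [0,0,0.5]
    - [0,0,0]
  gripper: [1.5,1.5,1.5,1.5,1.5,1.5,1.5,1.5,1.5,1.5,1.5,1.5]

```text
time_s: 10.65
tool_pos: [0.5219, 0.123, 0.0572]
tool_rot: [180.0, 0.2, -0.7]
force: [0.0, 0.7, -2.6]
grip_width: 0.0237
grasp_force: 40.0
```

```bash
python3 - <<'E'
from h import *
o=telemetry.get_obs();print(o['tool_pos'],o['tool_rot'],o['grip_width'],o['force'])
w=eyes.read_camera('wrist')['pixels'][:,:,::-1]
cv2.imwrite('pics/w7.png',w[60:360])
E
```

```text
[0.52192063 0.12303446 0.05715846] [179.95045775   0.218717    -0.73251422] 0.023715433542325578 [ 0.01005437  0.66755471 -2.58288662]
```

View pics/w7.png

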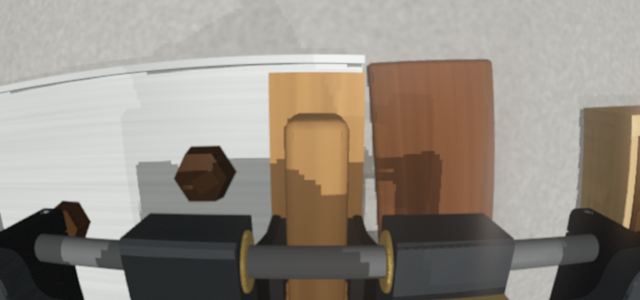

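The wrist view shows the scraper square on the slab. Its far end is a few mm inside the lip and it sits well behind the chips. I'll lower to contact.

>>> drive_tool:
  angular:
    - [0,0,0]
    - [0,0,0]
    - [0,0,0]
  delta_pos:
    - [0,0,0.2]
    - [0,0,0]
    - [0,0,0]
  gripper: [1.5,1.5,1.5]

```text
time_s: 11.0
tool_pos: [0.5238, 0.1245, 0.0576]
tool_rot: [180.0, -0.0, -0.7]
force: [-0.2, 0.1, -3.5]
grip_width: 0.024
grasp_force: 40.0
```

>>> drive_tool:
  angular:
    - [0,0,0]
    - [0,0,0]
    - [0,0,0]
  delta_pos:
    - [0,0,0.25]
    - [0,0,0]
    - [0,0,0]
  gripper: [1.5,1.5,1.5]

```text
time_s: 11.3
tool_pos: [0.5234, 0.1245, 0.0547]
tool_rot: [180.0, 0.0, -0.6]
force: [0.4, 0.7, -2.1]
grip_width: 0.0237
grasp_force: 40.0
```

>>> drive_tool:
  angular:
    - [0,0,0]
    - [0,0,0]
    - [0,0,0]
    - [0,0,0]
    - [0,0,0]
    - [0,0,0]
    - [0,0,0]
    - [0,0,0]
    - [0,0,0]
    - [0,0,0]
    - [0,0,0]
    - [0,0,0]
    - [0,0,0]
    - [0,0,0]
    - [0,0,0]
    - [0,0,0]
    - [0,0,0]
    - [0,0,0]
    - [0,0,0]
  delta_pos:
    - [0,-1.0,0.05]
    - [0,-1.2,0]
    - [0,-1.2,0]
    - [0,-1.2,0]
    - [0,-1.2,0]
    - [0,-1.2,0]
    - [0,-1.2,0]
    - [0,-1.2,0]
    - [0,-1.2,0]
    - [0,-1.2,0]
    - [0,-1.2,0]
    - [0,-1.2,0]
    - [0,-1.2,0]
    - [0,-1.2,0]
    - [0,-1.2,0]
    - [0,-1.2,0]
    - [0,-1.2,0]
    - [0,-1.2,0]
    - [0,-0.6,0]
  gripper: [1.5,1.5,1.5,1.5,1.5,1.5,1.5,1.5,1.5,1.5,1.5,1.5,1.5,1.5,1.5,1.5,1.5,1.5,1.5]

```text
time_s: 13.2
tool_pos: [0.5256, 0.3461, 0.0545]
tool_rot: [-180.0, -0.0, -0.6]
force: [-0.6, -4.5, 7.0]
grip_width: 0.0237
grasp_force: 40.0
```

```bash
python3 - <<'E'
from h import *
o=telemetry.get_obs();print(o['tool_pos'],o['tool_rot'],o['grip_width'],o['force'])
w=eyes.read_camera('wrist')['pixels'][:,:,::-1]
s=eyes.read_camera('scene')['pixels'][:,:,::-1]
cv2.imwrite('pics/w8.png',np.vstack([w[60:340],cv2.resize(s[220:430,360:620],(347,280)) if 0 else cv2.copyMakeBorder(cv2.resize(s[220:430,360:620],(371,300)),0,0,0,269,0)]))
E
```

```text
[0.52560606 0.34607139 0.05454417] [-1.79988098e+02 -6.74929061e-04 -5.85331731e-01] 0.023719750497023694 [-0.56345978 -4.467846    7.03847778]
```

View pics/w8.png

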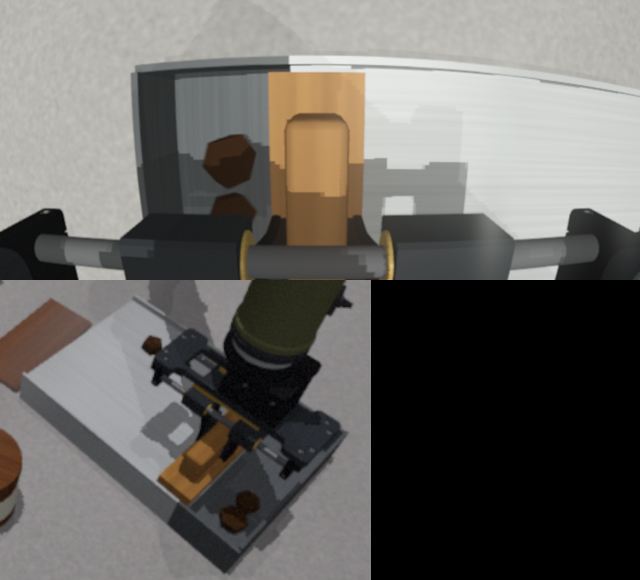

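Both chips from pass 1 are in the trough, and the remaining ones are on the -x side. Pass 2 is next: lift, go back, lower, push.

>>> drive_tool:
  angular:
    - [0,0,0]
    - [0,0,0]
    - [0,0,0]
    - [0,0,0]
    - [0,0,0]
    - [0,0,0]
    - [0,0,0]
    - [0,0,0]
    - [0,0,0]
    - [0,0,0]
    - [0,0,0]
    - [0,0,0]
    - [0,0,0]
  delta_pos:
    - [0,0,-2]
    - [0,0,-2]
    - [0,0,0]
    - [-1.35,3.68,0]
    - [-1.35,3.68,0]
    - [-1.35,3.68,0]
    - [-1.35,3.68,0]
    - [-1.35,3.68,0]
    - [-1.35,3.7,0]
    - [0,0,0]
    - [0,0,1.5]
    - [0,0,1.5]
    - [0,0,0]
  gripper: [1.5,1.5,1.5,1.5,1.5,1.5,1.5,1.5,1.5,1.5,1.5,1.5,1.5]

```text
time_s: 14.6
tool_pos: [0.4398, 0.1246, 0.0614]
tool_rot: [-180.0, 0.3, -0.6]
force: [-0.8, 1.4, -3.1]
grip_width: 0.0241
grasp_force: 40.0
```

```bash
cat > look.py <<'E'
from h import *
o=telemetry.get_obs();print(o['tool_pos'].round(4),o['tool_rot'].round(2),round(o['grip_width'],4),np.round(o['force'],1),o['time_s'])
def chips():
    for n in ['top','scene','wrist']:
        p=eyes.read_camera(n)
        for d in models.search_frame(p,'chip0_mid'):
            if d['p']<.25: continue
            f=wunproj if n=='wrist' else unproj
            print(n,round(d['p'],2),np.round(d['centre']).tolist(),'z.052',f(p,d['centre'],.052)[0,:2].round(3),'z.013',f(p,d['centre'],.013)[0,:2].round(3))
if __name__=='__main__': chips()
E
python3 look.py
```

```text
[0.4398 0.1246 0.0614] [-179.99    0.31   -0.62] 0.0241 [-0.8  1.4 -3.1] 14.6
scene 0.55 [466.0, 265.0] z.052 [0.424 0.182] z.013 [0.389 0.166]
scene 0.5 [543.0, 382.0] z.052 [0.545 0.43 ] z.013 [0.517 0.427]
wrist 0.41 [611.0, 156.0] z.052 [ 0.518 -0.07 ] z.013 [ 0.519 -0.109]
```

>>> drive_tool:
  angular:
    - [0,0,0]
    - [0,0,0]
    - [0,0,0]
  delta_pos:
    - [0.2,0,0.6]
    - [0,0,0.2]
    - [0,0,0]
  gripper: [1.5,1.5,1.5]

```text
time_s: 15.2
tool_pos: [0.4441, 0.1244, 0.0558]
tool_rot: [180.0, 0.1, -0.6]
force: [0.3, -0.1, -2.9]
grip_width: 0.0238
grasp_force: 40.0
```

>>> drive_tool:
  angular:
    - [0,0,0]
    - [0,0,0]
    - [0,0,0]
    - [0,0,0]
    - [0,0,0]
    - [0,0,0]
    - [0,0,0]
    - [0,0,0]
    - [0,0,0]
    - [0,0,0]
    - [0,0,0]
    - [0,0,0]
    - [0,0,0]
    - [0,0,0]
    - [0,0,0]
    - [0,0,0]
    - [0,0,0]
    - [0,0,0]
    - [0,0,0]
    - [0,0,0]
  delta_pos:
    - [-0.1,0,0.15]
    - [0,-1.0,0]
    - [0,-1.2,0]
    - [0,-1.2,0]
    - [0,-1.2,0]
    - [0,-1.2,0]
    - [0,-1.2,0]
    - [0,-1.2,0]
    - [0,-1.2,0]
    - [0,-1.2,0]
    - [0,-1.2,0]
    - [0,-1.2,0]
    - [0,-1.2,0]
    - [0,-1.2,0]
    - [0,-1.2,0]
    - [0,-1.2,0]
    - [0,-1.2,0]
    - [0,-1.2,0]
    - [0,-1.2,0]
    - [0,-0.6,0]
  gripper: [1.5,1.5,1.5,1.5,1.5,1.5,1.5,1.5,1.5,1.5,1.5,1.5,1.5,1.5,1.5,1.5,1.5,1.5,1.5,1.5]

```text
time_s: 17.2
tool_pos: [0.4456, 0.3463, 0.0548]
tool_rot: [-179.9, 0.0, -0.6]
force: [0.2, -0.2, -2.7]
grip_width: 0.0235
grasp_force: 40.0
```

>>> drive_tool:
  angular:
    - [0,0,0]
    - [0,0,0]
    - [0,0,0]
    - [0,0,0]
    - [0,0,0]
    - [0,0,0]
    - [0,0,0]
    - [0,0,0]
    - [0,0,0]
    - [0,0,0]
    - [0,0,0]
    - [0,0,0]
    - [0,0,0]
  delta_pos:
    - [0,0,0]
    - [0,0,-2]
    - [0,0,-2]
    - [0,0,-3]
    - [1.0,4,0]
    - [1.0,4,0]
    - [1,4,0]
    - [1,4,0]
    - [1,4,0]
    - [1,4,0]
    - [0.9,4,0]
    - [0,2.0,0]
    - [0,0,0]
  gripper: [1.5,1.5,1.5,1.5,1.5,1.5,1.5,1.5,1.5,1.5,1.5,1.5,1.5]

```text
time_s: 18.5
tool_pos: [0.5114, 0.0383, 0.1244]
tool_rot: [179.9, 0.1, -1.1]
force: [-0.2, 0.2, -2.7]
grip_width: 0.0239
grasp_force: 40.0
```

```bash
python3 look.py; python3 - <<'E'
from h import *
s=eyes.read_camera('scene')['pixels'][:,:,::-1];t=eyes.read_camera('top')['pixels'][:,:,::-1]
cv2.imwrite('pics/s9.png',np.hstack([cv2.resize(s[200:430,340:620],(420,345)),cv2.resize(t[200:372,50:240],(380,345))]))
E
```

```text
[0.5114 0.0383 0.1244] [ 1.7986e+02  5.0000e-02 -1.0900e+00] 0.0239 [-0.2  0.2 -2.7] 18.5
top 0.44 [93.0, 326.0] z.052 [0.417 0.378] z.013 [0.416 0.399]
scene 0.66 [556.0, 334.0] z.052 [0.441 0.395] z.013 [0.406 0.39 ]
```

View pics/s9.png

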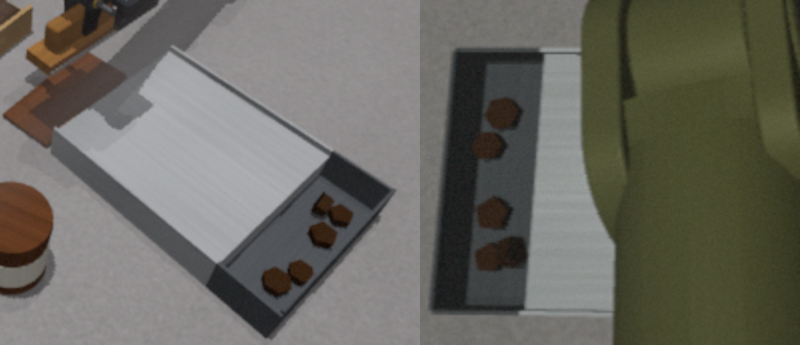

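All 5 chips are in the trough and the slab is clean. I'll put the scraper back on the rest.

>>> drive_tool:
  angular:
    - [0,0,-0.05]
    - [0,0,-0.048]
    - [0,0,0]
    - [0,0,0]
    - [0,0,0]
    - [0,0,0]
    - [0,0,0]
    - [0,0,0]
    - [0,0,0]
    - [0,0,0]
  delta_pos:
    - [0,0,0]
    - [0,0,0]
    - [0,0,3]
    - [0,0,3]
    - [0,0,2]
    - [0,0,1]
    - [0,0,0.8]
    - [0,0,0.5]
    - [0,0,0]
    - [0,0,0]
  gripper: [1.5,1.5,1.5,1.5,1.5,1.5,1.5,1.5,1.5,1.5]

```text
time_s: 19.9
tool_pos: [0.5122, 0.0438, 0.0225]
tool_rot: [180.0, -0.1, 5.0]
force: [0.4, -0.1, -2.6]
grip_width: 0.0241
grasp_force: 40.0
```

>>> drive_tool:
  angular:
    - [0,0,0]
    - [0,0,0]
    - [0,0,0]
    - [0,0,0]
    - [0,0,0]
  delta_pos:
    - [0,0.6,0]
    - [0,0,0.2]
    - [0,0,0.1]
    - [0,0,0]
    - [0,0,0]
  gripper: [1.5,1.5,1.5,1.5,1.5]

```text
time_s: 20.4
tool_pos: [0.5126, 0.0368, 0.0195]
tool_rot: [179.9, -0.0, 4.9]
force: [-1.9, -3.2, 5.9]
grip_width: 0.0236
grasp_force: 40.0
```

>>> drive_tool:
  angular:
    - [0,0,0]
    - [0,0,0]
    - [0,0,0]
    - [0,0,0]
    - [0,0,0]
    - [0,0,0]
    - [0,0,0]
    - [0,0,0]
    - [0,0,0]
    - [0,0,0]
  delta_pos:
    - [0,0,0]
    - [0,0,0]
    - [0,0,0]
    - [0,0,0]
    - [0,0,0]
    - [0,0,0]
    - [0,0,-2]
    - [0,0,-4]
    - [0,0,-4]
    - [0,0,0]
  gripper: [4.6,4.6,4.6,4.6,4.6,4.6,4.6,4.6,4.6,4.6]

```text
time_s: 21.4
tool_pos: [0.5163, 0.0383, 0.1243]
tool_rot: [179.9, -0.6, 5.0]
force: [1.3, 0.4, -0.2]
grip_width: 0.0464
grasp_force: 0.0
```

Scraper is released on the rest. Now over to the tray, to measure the wells from the wrist.

>>> drive_tool:
  angular:
    - [0,0,0]
    - [0,0,0]
    - [0,0,-0.019]
    - [0,0,0]
    - [0,0,0]
    - [0,0,0]
    - [0,0,0]
    - [0,0,0]
    - [0,0,0]
    - [0,0,0]
    - [0,0,0]
    - [0,0,0]
  delta_pos:
    - [0,0,-4]
    - [0,0,-3.6]
    - [0,0,0]
    - [-1.45,4.02,0]
    - [-1.45,4.02,0]
    - [-1.45,4.02,0]
    - [-1.45,4.02,0]
    - [-1.45,4.02,0]
    - [-1.45,4.02,0]
    - [0,0,0]
    - [0,0,0]
    - [0,0,0]
  gripper: [4,2,0,0,0,0,0,0,0,0,0,0]

```text
time_s: 22.6
tool_pos: [0.4512, -0.2099, 0.194]
tool_rot: [-179.9, 0.0, 6.2]
force: [0.4, 0.5, -0.3]
grip_width: 0.0003
grasp_force: 0.0
```

```bash
python3 - <<'E'
from h import *
o=telemetry.get_obs();print(o['tool_pos'].round(4),o['tool_rot'].round(2),o['grip_width'])
def rects(n,names,f,z,show=True):
    p=eyes.read_camera(n)
    for nm,zz in names:
        for d in models.cut_out(p,nm):
            if d['p']<.3: continue
            m=d['pixels'].astype(np.uint8)
            cs,_=cv2.findContours(m,cv2.RETR_EXTERNAL,cv2.CHAIN_APPROX_NONE)
            c=max(cs,key=cv2.contourArea)[:,0]
            X=f(p,c,zz)[:,:2]*1000
            r=cv2.minAreaRect(X.astype(np.float32))
            print(n,nm,round(d['p'],2),np.round(d['centre']),np.round(r[0],1),np.round(r[1],1),round(r[2],1))
rects('wrist',[('brick0_mid',.055),('tray',.055)],wunproj,0)
rects('top',[('brick0_mid',.055),('tray',.055),('scraper_mid',.07),('rest',.01),('slab',.05)],unproj,0)
p=eyes.read_camera('wrist');cv2.imwrite('pics/w10.png',p['pixels'][:,:,::-1])
E
```

```text
[ 0.4512 -0.2099  0.194 ] [-1.7994e+02  3.0000e-02  6.1700e+00] 0.0002864831958623531
wrist brick0_mid 0.98 [429. 136.] [ 543.7 -301.6] [99.7 46.6] 6.9
wrist tray 0.94 [326. 141.] [ 532.1 -213.2] [135.3 242.6] 6.4
top brick0_mid 0.94 [458. 241.] [ 568.1 -297. ] [50.5 44. ] 6.3
top tray 0.59 [395. 235.] [ 533.  -210.2] [136.1 244.5] 7.5
top scraper_mid 0.88 [280. 275.] [510.4  31. ] [143.   45.4] 4.8
top rest 0.84 [269. 277.] [514.6  40.9] [189.3  87.4] 4.5
top rest 0.38 [397. 152.] [ 762.1 -196. ] [171.6 109.5] 87.6
top slab 0.86 [155. 289.] [485.1 270.4] [360.4 251.4] 89.3
top slab 0.54 [404. 243.] [ 532.7 -211.7] [138.2 247.5] 6.3
```

View pics/w10.png

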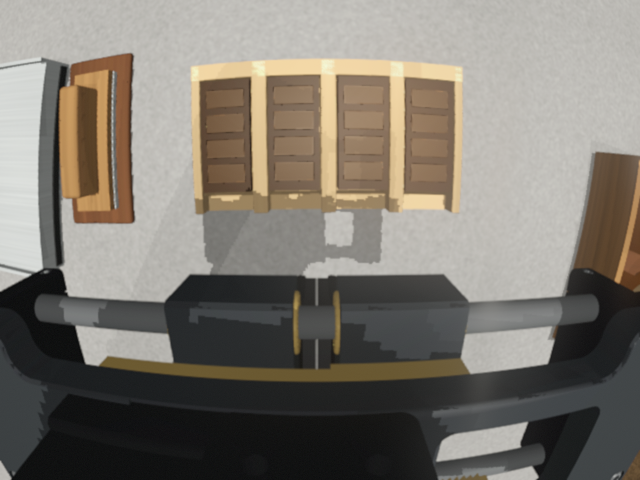

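The wrist view shows all four wells full, with the tray at rows 62-212. The fit gives its centre at (0.532, -0.2125) and yaw 6.3°. I'm pressing the first notch (y=+90).

>>> drive_tool:
  angular:
    - [0,0,0]
    - [0,0,0]
    - [0,0,0]
    - [0,0,0]
    - [0,0,0]
    - [0,0,0]
    - [0,0,0]
    - [0,0,0]
    - [0,0,0]
    - [0,0,0]
    - [0,0,0]
    - [0,0,0]
    - [0,0,0]
  delta_pos:
    - [1.9,-3.9,0]
    - [1.9,-3.95,0]
    - [0,0,4]
    - [0,0,4]
    - [0,0,4]
    - [0,0,2.5]
    - [0,0,1]
    - [0,0,0.6]
    - [0,0,0.6]
    - [0,0,0.4]
    - [0,0,0]
    - [0,0,0]
    - [0,0,0]
  gripper: [0,0,0,0,0,0,0,0,0,0,0,0,0]

```text
time_s: 24.4
tool_pos: [0.481, -0.1295, 0.0244]
tool_rot: [180.0, -0.1, 6.1]
force: [0.7, 0.5, 0.0]
grip_width: 0.0005
grasp_force: 0.0
```

>>> drive_tool:
  angular:
    - [0,0,0]
    - [0,0,0]
    - [0,0,0]
  delta_pos:
    - [0,0,0.3]
    - [0,0,0]
    - [0,0,0]
  gripper: [0,0,0]

```text
time_s: 24.7
tool_pos: [0.4804, -0.1293, 0.0207]
tool_rot: [180.0, 0.0, 6.1]
force: [0.3, -1.0, -0.2]
grip_width: 0.0004
grasp_force: 0.0
```

```bash
python3 - <<'E'
from h import *
for n,f in (('scene',unproj),('wrist',wunproj)):
    p=eyes.read_camera(n)
    for d in models.cut_out(p,'brick0_mid'):
        if d['p']<.25: continue
        m=d['pixels'].astype(np.uint8);cs,_=cv2.findContours(m,cv2.RETR_EXTERNAL,cv2.CHAIN_APPROX_NONE)
        c=max(cs,key=cv2.contourArea)[:,0];X=f(p,c,.055)[:,:2]*1000
        r=cv2.minAreaRect(X.astype(np.float32));print(n,round(d['p'],2),np.round(d['centre']),np.round(r[0],1),np.round(r[1],1),round(r[2],1))
    cv2.imwrite('pics/x_%s.png'%n,p['pixels'][:,:,::-1])
E
```

```text
scene 0.8 [277. 182.] [ 544.6 -298.5] [105.9  50. ] 3.4
wrist 0.82 [630. 218.] [ 542.9 -287.8] [98.2 33.2] 18.5
```

```bash
cat >> h.py <<'E'
TC=np.array([.532,-.2125]);TY=np.radians(6.3)
def tray(x,y,z):
    x,y=x/1000,y/1000
    return np.array([TC[0]+x*np.cos(TY)-y*np.sin(TY),TC[1]+x*np.sin(TY)+y*np.cos(TY),z/1000])
E
python3 - <<'E'
from h import *
p=eyes.read_camera('scene');a=cv2.imread('pics/scene0.png').astype(int);b=p['pixels'][:,:,::-1].astype(int)
for y in (90,30):
  for x,z in [(51,55),(60,55),(45,55),(30,55),(10,55),(25,65),(28,70),(20,72),(10,68)]:
    u=np.round(proj(p,tray(x,y,z))[0]).astype(int)
    print(y,x,z,u,a[u[1],u[0]],b[u[1],u[0]])
d=np.abs(a-b).sum(2)>60
d=d[150:260,240:380]
for r in d[::4,::3]: print(''.join('#' if v else '.' for v in r))
E
```

```text
90 51 55 [318 223] [56 77 95] [ 74 103 128]
90 60 55 [315 225] [104 148 178] [106 152 182]
90 45 55 [320 221] [38 45 60] [ 58  85 103]
90 30 55 [324 218] [45 56 74] [39 46 59]
90 10 55 [330 214] [52 62 77] [44 51 62]
90 25 65 [326 214] [48 60 79] [39 45 55]
90 28 70 [325 213] [41 53 70] [32 39 50]
90 20 72 [327 210] [39 49 65] [37 45 61]
90 10 68 [330 210] [45 50 64] [37 46 60]
30 51 55 [299 211] [28 48 64] [29 51 68]
30 60 55 [297 213] [101 146 177] [106 153 183]
30 45 55 [301 210] [15 26 44] [18 32 48]
30 30 55 [306 207] [15 36 58] [15 35 61]
30 10 55 [311 203] [25 40 64] [21 41 64]
30 25 65 [307 203] [13 31 56] [18 38 62]
30 28 70 [306 202] [17 36 60] [20 40 64]
30 20 72 [308 199] [17 36 56] [15 31 52]
30 10 68 [311 199] [10 22 38] [15 23 42]
...........................##################..
.........................####################..
......................######################...
......................######################...
......................########.#############...
.......................####.################...
.......................####..################..
........
[... 299 characters left out ...]
..........###.#.##....####.#
...........................##.....######.######
.........................###.........#...######
.........................#.........##....######
........................####.............######
..........................###............######
............................#..........########
.....................................##########
....................................###########
......................................#########
.........................................#####.
...........................................####
...........................................##..
..........................................#....
.............................................##
```

The newly exposed wood at the well's +x end shows the brick tipped. I'll grip its raised end.

>>> drive_tool:
  angular:
    - [0,0,0]
    - [0,0,0]
    - [0,0,0]
    - [0,0,0]
    - [0,0,0]
    - [0,0,0]
    - [0,0,0]
    - [0,0,0]
    - [0,0,0]
    - [0,0,0]
    - [0,0,0]
    - [0,0,0]
    - [0,0,0]
    - [0,0,0]
    - [0,0,0]
    - [0,0,0]
  delta_pos:
    - [0,0,-3]
    - [0,0,-4]
    - [2,0,0]
    - [2,0,0]
    - [2,0,0]
    - [0,0,0]
    - [0,0,0]
    - [0,0,2.5]
    - [0,0,1.5]
    - [0,0,0.8]
    - [0,0,0.3]
    - [0,0,0]
    - [0,0,0]
    - [0,0,0]
    - [0,0,0]
    - [0,0,0]
  gripper: [0,0,6,6,6,6,6,6,6,6,6,6,3,3,3,3]
  squeeze: 40

```text
time_s: 26.55
tool_pos: [0.5407, -0.1228, 0.0403]
tool_rot: [180.0, -0.1, 6.1]
force: [-0.2, 1.0, 1.9]
grip_width: 0.0435
grasp_force: 40.0
```

>>> drive_tool:
  angular:
    - [0,0,0]
    - [0,0,0]
    - [0,0,0]
    - [0,0,0]
    - [0,0,0.117]
    - [0,0,0]
    - [0,0,0]
    - [0,0,0]
    - [0,0,0]
    - [0,0,0]
    - [0,0,0]
    - [0,0,0]
    - [0,0,0]
    - [0,0,0]
    - [0,0,0]
    - [0,0,0]
    - [0,0,0]
    - [0,0,0]
    - [0,0,0]
  delta_pos:
    - [0,0,-2]
    - [0,0,-3]
    - [0,0,-3]
    - [0,0,-3]
    - [0,0,0]
    - [-0.3,-3.8,0]
    - [-0.3,-3.8,0]
    - [-0.3,-3.8,0]
    - [-0.3,-3.8,0]
    - [-0.3,-3.8,0]
    - [-0.3,-3.8,0]
    - [-0.3,-3.8,0]
    - [-0.3,-3.8,0]
    - [-0.3,-3.8,0]
    - [-0.3,-3.8,0]
    - [-0.3,-3.8,0]
    - [0,-3.8,0]
    - [0,0,0]
    - [0,0,0]
  gripper: [3,3,3,3,3,3,3,3,3,3,3,3,3,3,3,3,3,3,3]

```text
time_s: 28.45
tool_pos: [0.5116, 0.3343, 0.1493]
tool_rot: [180.0, 0.0, -0.5]
force: [0.0, -1.1, -1.2]
grip_width: 0.0436
grasp_force: 40.0
```

```bash
python3 - <<'E'
from h import *
o=telemetry.get_obs();print(o['tool_pos'].round(4),o['tool_rot'].round(2),o['grip_width'],o['force'])
p=eyes.read_camera('scene')
for d in models.cut_out(p,'brick0_mid'):
    m=d['pixels'];ys,xs=np.nonzero(m);print(round(d['p'],2),np.round(d['centre']),xs.min(),xs.max(),ys.min(),ys.max(),m.sum())
    c,_=cv2.findContours(m.astype(np.uint8),0,2);print(np.round(cv2.boxPoints(cv2.minAreaRect(max(c,key=cv2.contourArea)))).tolist())
t=o['tool_pos'];th=np.radians(32)
for nm,X in [('tip',t+[0,0,.0195]),('ctr32',t+[-.03,0,.0195-.01]),('lowend',t+[-.07,0,.0195-.035])]: print(nm,proj(p,X).round())
E
```

```text
[0.5116 0.3343 0.1493] [ 1.7998e+02  5.0000e-02 -5.0000e-01] 0.04364350305148984 [ 0.03081619 -1.06151415 -1.23782073]
0.73 [280. 181.] 261 298 170 193 461
[[259.0, 185.0], [292.0, 166.0], [299.0, 178.0], [266.0, 197.0]]
tip [[524. 294.]]
ctr32 [[532. 288.]]
lowend [[540. 286.]]
```

>>> drive_tool:
  angular:
    - [0,0,0]
    - [0,0,0]
    - [0,0,0]
    - [0,0,0]
    - [0,0,0]
    - [0,0,0]
    - [0,0,0]
    - [0,0,0]
  delta_pos:
    - [0,0,3]
    - [0,0,3]
    - [0,0,1]
    - [0,0,0.7]
    - [0,0,0.7]
    - [0,0,0.7]
    - [0,0,0]
    - [0,0,0]
  gripper: [3,3,3,3,3,3,3,3]
  squeeze: 15

```text
time_s: 29.35
tool_pos: [0.5124, 0.3337, 0.0591]
tool_rot: [-180.0, -0.0, -0.6]
force: [-0.0, -0.0, -0.0]
grip_width: 0.0439
grasp_force: 15.0
```

>>> drive_tool:
  angular:
    - [0,0,0]
    - [0,0,0]
    - [0,0,0]
    - [0,0,0]
    - [0,0,0]
    - [0,0,0]
  delta_pos:
    - [0,0,0.5]
    - [0,0,0.5]
    - [0,0,0.5]
    - [0,0,0.4]
    - [0,0,0]
    - [0,0,0]
  gripper: [3,3,3,3,3,3]

```text
time_s: 29.95
tool_pos: [0.5115, 0.3332, 0.0391]
tool_rot: [180.0, 0.1, -0.6]
force: [-0.5, -0.2, -0.3]
grip_width: 0.0436
grasp_force: 15.0
```

>>> drive_tool:
  angular:
    - [0,0,0]
    - [0,0,0]
    - [0,0,0]
    - [0,0,0]
    - [0,0,0]
    - [0,0,0]
    - [0,0,0]
    - [0,0,0]
    - [0,0,0]
    - [0,0,0]
    - [0,0,0]
    - [0,0,0]
    - [0,0,0]
    - [0,0,0]
    - [0,0,0]
  delta_pos:
    - [0,0,0.2]
    - [0,0,0]
    - [0,0,0]
    - [0,0,0]
    - [0,0,-1]
    - [0,0,-3]
    - [0,0,-4]
    - [0,0,-2.5]
    - [0.3,4,0]
    - [0.3,4,0]
    - [0.3,4,0]
    - [0.3,4,0]
    - [0,4,0]
    - [0,0,0]
    - [0,0,0]
  gripper: [3,5.6,5.6,5.6,5.6,5.6,5.6,5.6,5.6,5.6,4,2,0,0,0]

```text
time_s: 31.45
tool_pos: [0.5225, 0.1325, 0.1435]
tool_rot: [180.0, -0.1, -0.8]
force: [-0.5, 0.1, -0.1]
grip_width: 0.0241
grasp_force: 0.0
```

```bash
cat > bk.py <<'E'
from h import *
o=telemetry.get_obs();print(o['tool_pos'].round(4),o['tool_rot'].round(2),round(o['grip_width'],4),o['time_s'])
# dark-brown blobs on slab area, via colour, unprojected to brick top z=.063
for n in ('top','scene'):
    p=eyes.read_camera(n);im=cv2.cvtColor(p['pixels'],cv2.COLOR_RGB2HSV)
    m=((im[...,1]>80)&(im[...,2]<120)).astype(np.uint8)
    v,u=np.mgrid[:480,:640];X=unproj(p,np.c_[u.ravel(),v.ravel()],.063)
    ok=((X[:,0]>.366)&(X[:,0]<.602)&(X[:,1]>.10)&(X[:,1]<.362)).reshape(480,640)
    m=cv2.morphologyEx(m*ok,cv2.MORPH_OPEN,np.ones((3,3),np.uint8))
    cs,_=cv2.findContours(m,0,2)
    for c in cs:
        if cv2.contourArea(c)<120: continue
        r=cv2.minAreaRect((unproj(p,c[:,0],.063)[:,:2]*1000).astype(np.float32));print(n,np.round(r[0]),np.round(r[1]),round(r[2],1))
    cv2.imwrite('pics/last_%s.png'%n,p['pixels'][:,:,::-1])
E
python3 bk.py
```

```text
[0.5225 0.1325 0.1435] [ 1.8e+02 -7.0e-02 -7.8e-01] 0.0241 31.45
top [485. 309.] [236. 109.] 0.8
scene [488. 335.] [ 45. 109.] 89.2
```

The first brick lies flat at (0.488, 0.335). Next is well y=30.

>>> drive_tool:
  angular:
    - [0,0,-0.06]
    - [0,0,-0.06]
    - [0,0,0]
    - [0,0,0]
    - [0,0,0]
    - [0,0,0]
    - [0,0,0]
    - [0,0,0]
    - [0,0,0]
    - [0,0,0]
    - [0,0,0]
    - [0,0,0]
    - [0,0,0]
  delta_pos:
    - [0,0,0]
    - [0,0,0]
    - [-0.87,3.93,0]
    - [-0.87,3.93,0]
    - [-0.87,3.93,0]
    - [-0.87,3.93,0]
    - [-0.87,3.93,0]
    - [-0.87,3.93,0]
    - [-0.87,3.93,0]
    - [-0.87,3.93,0]
    - [0,0,0]
    - [0,0,0]
    - [0,0,0]
  gripper: [0,0,0,0,0,0,0,0,0,0,0,0,0]

```text
time_s: 32.85
tool_pos: [0.488, -0.1842, 0.1428]
tool_rot: [-180.0, -0.0, 6.5]
force: [1.0, 0.3, 1.0]
grip_width: 0.0004
grasp_force: 0.0
```

>>> drive_tool:
  angular:
    - [0,0,0]
    - [0,0,0]
    - [0,0,0]
    - [0,0,0]
    - [0,0,0]
    - [0,0,0]
    - [0,0,0]
    - [0,0,0]
    - [0,0,0]
    - [0,0,0]
  delta_pos:
    - [-0.1,0.3,0]
    - [0,0,4]
    - [0,0,4]
    - [0,0,2]
    - [0,0,0.6]
    - [0,0,0.6]
    - [0,0,0.6]
    - [0,0,0.4]
    - [0,0,0]
    - [0,0,0]
  gripper: [0,0,0,0,0,0,0,0,0,0]

```text
time_s: 33.85
tool_pos: [0.4867, -0.1901, 0.0213]
tool_rot: [180.0, -0.0, 6.2]
force: [0.6, -0.9, 0.2]
grip_width: 0.0005
grasp_force: 0.0
```

```bash
cat > tip.py <<'E'
from h import *
import sys
p=eyes.read_camera('scene');a=cv2.imread('pics/scene0.png').astype(int);b=p['pixels'][:,:,::-1].astype(int)
for y in (90,30,-30,-90):
  print(y,[(a[v-1:v+2,u-1:u+2].mean((0,1)).round().tolist(),b[v-1:v+2,u-1:u+2].mean((0,1)).round().tolist()) for x in (48,44) for u,v in [np.round(proj(p,tray(x,y,55))[0]).astype(int)]])
E
python3 tip.py
```

```text
90 [([38.0, 47.0, 62.0], [93.0, 133.0, 161.0]), ([37.0, 46.0, 62.0], [93.0, 132.0, 160.0])]
30 [([23.0, 42.0, 61.0], [59.0, 88.0, 109.0]), ([13.0, 28.0, 46.0], [54.0, 80.0, 100.0])]
-30 [([20.0, 37.0, 55.0], [23.0, 40.0, 61.0]), ([14.0, 31.0, 49.0], [19.0, 34.0, 54.0])]
-90 [([14.0, 28.0, 46.0], [15.0, 28.0, 48.0]), ([16.0, 31.0, 52.0], [15.0, 32.0, 54.0])]
```

Tipped. Grip it.

>>> drive_tool:
  angular:
    - [0,0,0]
    - [0,0,0]
    - [0,0,0]
    - [0,0,0]
    - [0,0,0]
    - [0,0,0]
    - [0,0,0]
    - [0,0,0]
    - [0,0,0]
    - [0,0,0]
    - [0,0,0]
    - [0,0,0]
    - [0,0,0]
    - [0,0,0]
    - [0,0,0]
    - [0,0,0]
  delta_pos:
    - [0,0,-3]
    - [0,0,-4]
    - [2,-0.25,0]
    - [2,0,0]
    - [2,0,0]
    - [0,0,0]
    - [0,0,0]
    - [0,0,2.5]
    - [0,0,1.5]
    - [0,0,0.8]
    - [0,0,0.25]
    - [0,0,0]
    - [0,0,0]
    - [0,0,0]
    - [0,0,0]
    - [0,0,0]
  gripper: [0,0,6,6,6,6,6,6,6,6,6,6,3,3,3,3]
  squeeze: 40

```text
time_s: 35.5
tool_pos: [0.5462, -0.181, 0.0408]
tool_rot: [180.0, -0.1, 6.2]
force: [0.4, -0.6, 1.2]
grip_width: 0.0433
grasp_force: 40.0
```

>>> drive_tool:
  angular:
    - [0,0,0]
    - [0,0,0]
    - [0,0,0]
    - [0,0,0]
    - [0,0,0.117]
    - [0,0,0]
    - [0,0,0]
    - [0,0,0]
    - [0,0,0]
    - [0,0,0]
    - [0,0,0]
    - [0,0,0]
    - [0,0,0]
    - [0,0,0]
    - [0,0,0]
    - [0,0,0]
    - [0,0,0]
    - [0,0,0]
    - [0,0,0]
  delta_pos:
    - [0,0,-2]
    - [0,0,-3]
    - [0,0,-3]
    - [0,0,-3]
    - [0,0,0]
    - [-0.3,-3.7,0]
    - [-0.3,-3.7,0]
    - [-0.3,-3.7,0]
    - [-0.3,-3.7,0]
    - [-0.3,-3.7,0]
    - [-0.3,-3.7,0]
    - [-0.3,-3.7,0]
    - [-0.3,-3.7,0]
    - [-0.3,-3.7,0]
    - [-0.3,-3.7,0]
    - [-0.3,-3.7,0]
    - [-0.3,-3.7,0]
    - [0,0,0]
    - [0,0,0]
  gripper: [3,3,3,3,3,3,3,3,3,3,3,3,3,3,3,3,3,3,3]

```text
time_s: 37.4
tool_pos: [0.5127, 0.2643, 0.15]
tool_rot: [180.0, 0.0, -0.3]
force: [0.7, -1.7, -0.7]
grip_width: 0.0433
grasp_force: 40.0
```

>>> drive_tool:
  angular:
    - [0,0,0]
    - [0,0,0]
    - [0,0,0]
    - [0,0,0]
    - [0,0,0]
    - [0,0,0]
    - [0,0,0]
    - [0,0,0]
  delta_pos:
    - [0,0,3]
    - [0,0,3]
    - [0,0,1]
    - [0,0,0.7]
    - [0,0,0.7]
    - [0,0,0.7]
    - [0,0,0]
    - [0,0,0]
  gripper: [3,3,3,3,3,3,3,3]
  squeeze: 15

```text
time_s: 38.2
tool_pos: [0.5136, 0.2636, 0.0597]
tool_rot: [-180.0, -0.0, -0.5]
force: [0.6, -0.6, 0.6]
grip_width: 0.0439
grasp_force: 15.0
```

>>> drive_tool:
  angular:
    - [0,0,0]
    - [0,0,0]
    - [0,0,0]
    - [0,0,0]
    - [0,0,0]
    - [0,0,0]
    - [0,0,0]
    - [0,0,0]
    - [0,0,0]
    - [0,0,0]
    - [0,0,0]
    - [0,0,0]
    - [0,0,0]
    - [0,0,0]
  delta_pos:
    - [0,0,0.5]
    - [0,0,0.5]
    - [0,0,0.5]
    - [0,0,0.5]
    - [0,0,0.2]
    - [0,0,0]
    - [0,0,0]
    - [0,0,0]
    - [0,0,0]
    - [0,0,-1]
    - [0,0,-3]
    - [0,0,-4]
    - [0,0,-2.5]
    - [0,0,0]
  gripper: [3,3,3,3,3,3,5.6,5.6,5.6,5.6,5.6,5.6,5.6,5.6]

```text
time_s: 39.6
tool_pos: [0.5159, 0.2652, 0.1474]
tool_rot: [-179.8, -0.4, -0.5]
force: [0.2, 0.0, 0.2]
grip_width: 0.0562
grasp_force: 0.0
```

>>> drive_tool:
  angular:
    - [0,0,-0.06]
    - [0,0,-0.057]
    - [0,0,0]
    - [0,0,0]
    - [0,0,0]
    - [0,0,0]
    - [0,0,0]
    - [0,0,0]
    - [0,0,0]
    - [0,0,0]
    - [0,0,0]
    - [0,0,0]
  delta_pos:
    - [0,0,0]
    - [0,0,0]
    - [-0.7,3.5,0]
    - [-0.7,3.5,0]
    - [-0.7,3.5,0]
    - [-0.7,3.5,0]
    - [-0.7,3.5,0]
    - [-0.7,3.5,0]
    - [-0.7,3.5,0]
    - [-0.7,3.5,0]
    - [0,0,0]
    - [0,0,0]
  gripper: [3,0,0,0,0,0,0,0,0,0,0,0]

```text
time_s: 40.8
tool_pos: [0.4876, -0.0217, 0.1419]
tool_rot: [-180.0, 0.0, 6.1]
force: [-0.1, 0.4, 0.4]
grip_width: 0.0006
grasp_force: 0.0
```

```bash
python3 bk.py
```

```text
[ 0.4876 -0.0217  0.1419] [-1.7998e+02  4.0000e-02  6.1000e+00] 0.0006 40.8
top [448. 264.] [24. 35.] 3.1
top [495. 263.] [38. 65.] 89.8
top [482. 333.] [43. 96.] 89.9
top [484. 135.] [234.  70.] 0.0
scene [488. 335.] [ 45. 110.] 89.2
scene [490. 266.] [ 46. 109.] 89.5
```

>>> drive_tool:
  angular:
    - [0,0,0]
    - [0,0,0]
    - [0,0,0]
    - [0,0,0]
    - [0,0,0]
    - [0,0,0]
    - [0,0,0]
    - [0,0,0]
    - [0,0,0]
    - [0,0,0]
    - [0,0,0]
    - [0,0,0]
    - [0,0,0]
    - [0,0,0]
    - [0,0,0]
    - [0,0,0]
  delta_pos:
    - [-0.3,3.74,0]
    - [-0.3,3.74,0]
    - [-0.3,3.74,0]
    - [-0.3,3.74,0]
    - [-0.3,3.74,0]
    - [-0.3,3.74,0]
    - [0,0,0]
    - [0,0,4]
    - [0,0,4]
    - [0,0,2]
    - [0,0,0.6]
    - [0,0,0.6]
    - [0,0,0.6]
    - [0,0,0.3]
    - [0,0,0]
    - [0,0,0]
  gripper: [0,0,0,0,0,0,0,0,0,0,0,0,0,0,0,0]

```text
time_s: 42.5
tool_pos: [0.4951, -0.2464, 0.0219]
tool_rot: [180.0, -0.1, 6.2]
force: [0.3, 0.1, 0.7]
grip_width: 0.0006
grasp_force: 0.0
```

```bash
python3 tip.py
```

```text
90 [([38.0, 47.0, 62.0], [100.0, 142.0, 171.0]), ([37.0, 46.0, 62.0], [100.0, 142.0, 171.0])]
30 [([23.0, 42.0, 61.0], [90.0, 130.0, 159.0]), ([13.0, 28.0, 46.0], [90.0, 130.0, 159.0])]
-30 [([20.0, 37.0, 55.0], [57.0, 85.0, 105.0]), ([14.0, 31.0, 49.0], [54.0, 81.0, 102.0])]
-90 [([14.0, 28.0, 46.0], [15.0, 30.0, 48.0]), ([16.0, 31.0, 52.0], [17.0, 33.0, 55.0])]
```

>>> drive_tool:
  angular:
    - [0,0,0]
    - [0,0,0]
    - [0,0,0]
    - [0,0,0]
    - [0,0,0]
    - [0,0,0]
    - [0,0,0]
    - [0,0,0]
    - [0,0,0]
    - [0,0,0]
    - [0,0,0]
    - [0,0,0]
    - [0,0,0]
    - [0,0,0]
    - [0,0,0]
    - [0,0,0]
  delta_pos:
    - [0,0,-3]
    - [0,0,-4]
    - [2,0,0]
    - [2,0,0]
    - [2,0,0]
    - [0,0,0]
    - [0,0,0]
    - [0,0,2.5]
    - [0,0,1.5]
    - [0,0,0.8]
    - [0,0,0.3]
    - [0,0,0]
    - [0,0,0]
    - [0,0,0]
    - [0,0,0]
    - [0,0,0]
  gripper: [0,0,6,6,6,6,6,6,6,6,6,6,3,3,3,3]
  squeeze: 40

```text
time_s: 44.15
tool_pos: [0.5547, -0.2398, 0.0409]
tool_rot: [180.0, -0.1, 6.2]
force: [0.8, -0.6, 1.6]
grip_width: 0.0433
grasp_force: 40.0
```

>>> drive_tool:
  angular:
    - [0,0,0]
    - [0,0,0]
    - [0,0,0]
    - [0,0,0]
    - [0,0,0.117]
    - [0,0,0]
    - [0,0,0]
    - [0,0,0]
    - [0,0,0]
    - [0,0,0]
    - [0,0,0]
    - [0,0,0]
    - [0,0,0]
    - [0,0,0]
    - [0,0,0]
    - [0,0,0]
    - [0,0,0]
    - [0,0,0]
    - [0,0,0]
  delta_pos:
    - [0,0,-2]
    - [0,0,-3]
    - [0,0,-3]
    - [0,0,-3]
    - [0,0,0]
    - [-0.39,-3.62,0]
    - [-0.39,-3.62,0]
    - [-0.39,-3.62,0]
    - [-0.39,-3.62,0]
    - [-0.39,-3.62,0]
    - [-0.39,-3.62,0]
    - [-0.39,-3.62,0]
    - [-0.39,-3.62,0]
    - [-0.39,-3.62,0]
    - [-0.39,-3.62,0]
    - [-0.39,-3.62,0]
    - [-0.39,-3.62,0]
    - [0,0,0]
    - [0,0,0]
  gripper: [3,3,3,3,3,3,3,3,3,3,3,3,3,3,3,3,3,3,3]

```text
time_s: 46.05
tool_pos: [0.5105, 0.196, 0.1501]
tool_rot: [180.0, 0.0, -0.3]
force: [-0.3, -0.3, -1.4]
grip_width: 0.0432
grasp_force: 40.0
```

>>> drive_tool:
  angular:
    - [0,0,0]
    - [0,0,0]
    - [0,0,0]
    - [0,0,0]
    - [0,0,0]
    - [0,0,0]
    - [0,0,0]
    - [0,0,0]
  delta_pos:
    - [0,0,3]
    - [0,0,3]
    - [0,0,1]
    - [0,0,0.7]
    - [0,0,0.7]
    - [0,0,0.7]
    - [0,0,0]
    - [0,0,0]
  gripper: [3,3,3,3,3,3,3,3]
  squeeze: 15

```text
time_s: 46.85
tool_pos: [0.5111, 0.1954, 0.0596]
tool_rot: [-180.0, -0.0, -0.5]
force: [0.8, 0.4, 0.2]
grip_width: 0.044
grasp_force: 15.0
```

>>> drive_tool:
  angular:
    - [0,0,0]
    - [0,0,0]
    - [0,0,0]
    - [0,0,0]
    - [0,0,0]
    - [0,0,0]
    - [0,0,0]
    - [0,0,0]
    - [0,0,0]
    - [0,0,0]
    - [0,0,0]
    - [0,0,0]
    - [0,0,0]
    - [0,0,0]
  delta_pos:
    - [0,0,0.5]
    - [0,0,0.5]
    - [0,0,0.5]
    - [0,0,0.5]
    - [0,0,0.2]
    - [0,0,0]
    - [0,0,0]
    - [0,0,0]
    - [0,0,0]
    - [0,0,-1]
    - [0,0,-3]
    - [0,0,-4]
    - [0,0,-2.5]
    - [0,0,0]
  gripper: [3,3,3,3,3,3,5.6,5.6,5.6,5.6,5.6,5.6,5.6,5.6]

```text
time_s: 48.25
tool_pos: [0.5137, 0.1967, 0.1472]
tool_rot: [-179.9, -0.5, -0.5]
force: [0.5, 0.8, -0.4]
grip_width: 0.0561
grasp_force: 0.0
```

>>> drive_tool:
  angular:
    - [0,0,-0.06]
    - [0,0,-0.057]
    - [0,0,0]
    - [0,0,0]
    - [0,0,0]
    - [0,0,0]
    - [0,0,0]
    - [0,0,0]
    - [0,0,0]
    - [0,0,0]
    - [0,0,0]
    - [0,0,0]
    - [0,0,0]
    - [0,0,0]
    - [0,0,0]
    - [0,0,0]
    - [0,0,0]
    - [0,0,0]
  delta_pos:
    - [0,0,0]
    - [0,0,0]
    - [-0.49,3.83,0]
    - [-0.49,3.83,0]
    - [-0.49,3.83,0]
    - [-0.49,3.83,0]
    - [-0.49,3.83,0]
    - [-0.49,3.83,0]
    - [-0.49,3.83,0]
    - [-0.49,3.83,0]
    - [-0.49,3.83,0]
    - [-0.49,3.83,0]
    - [-0.49,3.83,0]
    - [-0.49,3.83,0]
    - [-0.49,3.83,0]
    - [0,0,0]
    - [0,0,0]
    - [0,0,0]
  gripper: [3,0,0,0,0,0,0,0,0,0,0,0,0,0,0,0,0,0]

```text
time_s: 50.05
tool_pos: [0.5019, -0.3049, 0.1419]
tool_rot: [-179.9, 0.0, 6.3]
force: [-0.4, 0.8, 0.6]
grip_width: 0.0003
grasp_force: 0.0
```

```bash
python3 bk.py
```

```text
[ 0.5019 -0.3049  0.1419] [-1.7992e+02  2.0000e-02  6.3400e+00] 0.0003 50.05
top [445. 196.] [37. 16.] 89.7
top [468. 196.] [36. 16.] 89.6
top [488. 195.] [36. 17.] 89.5
top [511. 196.] [36. 17.] 89.5
top [481. 263.] [92. 39.] 0.5
top [482. 333.] [43. 96.] 89.5
scene [488. 335.] [ 45. 110.] 89.2
scene [490. 266.] [ 46. 109.] 89.5
scene [485. 199.] [ 47. 109.] 89.7
```

Three bricks are down flat. Now the last well.

>>> drive_tool:
  angular:
    - [0,0,0]
    - [0,0,0]
    - [0,0,0]
    - [0,0,0]
    - [0,0,0]
    - [0,0,0]
    - [0,0,0]
    - [0,0,0]
    - [0,0,0]
    - [0,0,0]
  delta_pos:
    - [-0.15,0.1,0]
    - [0,0,4]
    - [0,0,4]
    - [0,0,2]
    - [0,0,0.6]
    - [0,0,0.6]
    - [0,0,0.6]
    - [0,0,0.3]
    - [0,0,0]
    - [0,0,0]
  gripper: [0,0,0,0,0,0,0,0,0,0]

```text
time_s: 51.15
tool_pos: [0.5008, -0.3081, 0.0219]
tool_rot: [180.0, -0.0, 6.2]
force: [0.5, -0.0, 0.2]
grip_width: 0.0005
grasp_force: 0.0
```

```bash
python3 tip.py
```

```text
90 [([38.0, 47.0, 62.0], [101.0, 143.0, 171.0]), ([37.0, 46.0, 62.0], [102.0, 143.0, 171.0])]
30 [([23.0, 42.0, 61.0], [96.0, 139.0, 168.0]), ([13.0, 28.0, 46.0], [97.0, 140.0, 169.0])]
-30 [([20.0, 37.0, 55.0], [86.0, 126.0, 155.0]), ([14.0, 31.0, 49.0], [88.0, 129.0, 158.0])]
-90 [([14.0, 28.0, 46.0], [61.0, 91.0, 113.0]), ([16.0, 31.0, 52.0], [59.0, 87.0, 109.0])]
```

>>> drive_tool:
  angular:
    - [0,0,0]
    - [0,0,0]
    - [0,0,0]
    - [0,0,0]
    - [0,0,0]
    - [0,0,0]
    - [0,0,0]
    - [0,0,0]
    - [0,0,0]
    - [0,0,0]
    - [0,0,0]
    - [0,0,0]
    - [0,0,0]
    - [0,0,0]
    - [0,0,0]
    - [0,0,0]
  delta_pos:
    - [0,0,-3]
    - [0,0,-4]
    - [2,-0.15,0]
    - [2,0,0]
    - [2,0,0]
    - [0,0,0]
    - [0,0,0]
    - [0,0,2.5]
    - [0,0,1.5]
    - [0,0,0.8]
    - [0,0,0.3]
    - [0,0,0]
    - [0,0,0]
    - [0,0,0]
    - [0,0,0]
    - [0,0,0]
  gripper: [0,0,6,6,6,6,6,6,6,6,6,6,3,3,3,3]
  squeeze: 40

```text
time_s: 52.8
tool_pos: [0.5603, -0.3, 0.0409]
tool_rot: [180.0, -0.1, 6.2]
force: [-0.4, 0.0, 2.2]
grip_width: 0.0432
grasp_force: 40.0
```

>>> drive_tool:
  angular:
    - [0,0,0]
    - [0,0,0]
    - [0,0,0]
    - [0,0,0]
    - [0,0,0.117]
    - [0,0,0]
    - [0,0,0]
    - [0,0,0]
    - [0,0,0]
    - [0,0,0]
    - [0,0,0]
    - [0,0,0]
    - [0,0,0]
    - [0,0,0]
    - [0,0,0]
    - [0,0,0]
    - [0,0,0]
    - [0,0,0]
    - [0,0,0]
  delta_pos:
    - [0,0,-2]
    - [0,0,-3]
    - [0,0,-3]
    - [0,0,-3]
    - [0,0,0]
    - [-0.45,-3.55,0]
    - [-0.45,-3.55,0]
    - [-0.45,-3.55,0]
    - [-0.45,-3.55,0]
    - [-0.45,-3.55,0]
    - [-0.45,-3.55,0]
    - [-0.45,-3.55,0]
    - [-0.45,-3.55,0]
    - [-0.45,-3.55,0]
    - [-0.45,-3.55,0]
    - [-0.45,-3.55,0]
    - [-0.45,-3.55,0]
    - [0,0,0]
    - [0,0,0]
  gripper: [3,3,3,3,3,3,3,3,3,3,3,3,3,3,3,3,3,3,3]

```text
time_s: 54.7
tool_pos: [0.509, 0.1273, 0.1502]
tool_rot: [180.0, -0.0, -0.3]
force: [-0.0, -0.3, -1.5]
grip_width: 0.0436
grasp_force: 40.0
```

>>> drive_tool:
  angular:
    - [0,0,0]
    - [0,0,0]
    - [0,0,0]
    - [0,0,0]
    - [0,0,0]
    - [0,0,0]
    - [0,0,0]
    - [0,0,0]
  delta_pos:
    - [0,0,3]
    - [0,0,3]
    - [0,0,1]
    - [0,0,0.7]
    - [0,0,0.7]
    - [0,0,0.7]
    - [0,0,0]
    - [0,0,0]
  gripper: [3,3,3,3,3,3,3,3]
  squeeze: 15

```text
time_s: 55.5
tool_pos: [0.5095, 0.1267, 0.0596]
tool_rot: [180.0, -0.0, -0.5]
force: [0.2, 0.3, 1.1]
grip_width: 0.044
grasp_force: 15.0
```

>>> drive_tool:
  angular:
    - [0,0,0]
    - [0,0,0]
    - [0,0,0]
    - [0,0,0]
    - [0,0,0]
    - [0,0,0]
    - [0,0,0]
    - [0,0,0]
    - [0,0,0]
    - [0,0,0]
    - [0,0,0]
    - [0,0,0]
    - [0,0,0]
    - [0,0,0]
  delta_pos:
    - [0,0,0.5]
    - [0,0,0.5]
    - [0,0,0.5]
    - [0,0,0.5]
    - [0,0,0.2]
    - [0,0,0]
    - [0,0,0]
    - [0,0,0]
    - [0,0,0]
    - [0,0,-1]
    - [0,0,-3]
    - [0,0,-4]
    - [0,0,-2.5]
    - [0,0,0]
  gripper: [3,3,3,3,3,3,5.6,5.6,5.6,5.6,5.6,5.6,5.6,5.6]

```text
time_s: 56.9
tool_pos: [0.5123, 0.1276, 0.1472]
tool_rot: [-180.0, -0.5, -0.5]
force: [0.4, 0.6, -0.0]
grip_width: 0.0562
grasp_force: 0.0
```

>>> drive_tool:
  angular:
    - [0,0,0]
    - [0,0,0]
    - [0,0,0]
    - [0,0,0]
    - [0,0,0]
    - [0,0,0]
    - [0,0,0]
    - [0,0,0]
    - [0,0,0]
    - [0,0,0]
    - [0,0,0]
    - [0,0,0]
    - [0,0,0]
    - [0,0,0]
  delta_pos:
    - [0,0,-3]
    - [0,4,0]
    - [0,4,0]
    - [0,4,0]
    - [0,4,0]
    - [0,4,0]
    - [0,4,0]
    - [0,4,0]
    - [0,4,0]
    - [0,4,0]
    - [0,4,0]
    - [0,4,0]
    - [0,0,0]
    - [0,0,0]
  gripper: [5.6,5.6,5.6,5.6,5.6,5.6,5.6,5.6,5.6,5.6,5.6,5.6,5.6,5.6]

```text
time_s: 58.3
tool_pos: [0.5049, -0.314, 0.1713]
tool_rot: [-179.9, 0.1, -0.6]
force: [0.0, 1.5, -0.4]
grip_width: 0.0559
grasp_force: 0.0
```

```bash
python3 bk.py; python3 look.py; python3 - <<'E'
from h import *
# chip blobs in trough (top view) and bystander/scraper check
p=eyes.read_camera('top');im=cv2.cvtColor(p['pixels'],cv2.COLOR_RGB2HSV)
v,u=np.mgrid[:480,:640];X=unproj(p,np.c_[u.ravel(),v.ravel()],.02).reshape(480,640,3)
m=((im[...,1]>80)&(im[...,2]<140)&(X[...,1]>.362)&(X[...,1]<.45)&(X[...,0]>.36)&(X[...,0]<.61)).astype(np.uint8)
n,l,s,c=cv2.connectedComponentsWithStats(m)
for i in range(1,n):
    if s[i,4]>30: print('trough',c[i].round(),s[i,4],unproj(p,c[i],.015)[0,:2].round(3))
for t in ('scraper_mid','rest','jar','carton','caddy'): print(t,[(np.round(d['centre']).tolist(),round(d['p'],2)) for d in models.search_frame(p,t)][:2])
for d in models.cut_out(p,'scraper_mid')[:1]:
    cs,_=cv2.findContours(d['pixels'].astype(np.uint8),0,1);r=cv2.minAreaRect((unproj(p,max(cs,key=cv2.contourArea)[:,0],.028)[:,:2]*1000).astype(np.float32));print(r)
E
```

```text
[ 0.5049 -0.314   0.1713] [-1.7992e+02  8.0000e-02 -6.1000e-01] 0.0559 58.3
top [465. 195.] [40. 67.] 89.9
top [511. 195.] [38. 18.] 89.5
top [481. 125.] [42. 86.] 89.4
top [482. 264.] [39. 94.] 89.7
top [482. 333.] [42. 96.] 89.3
scene [488. 335.] [ 45. 109.] 89.2
scene [490. 266.] [ 46. 109.] 89.6
scene [485. 199.] [ 48. 108.] 89.7
[ 0.5059 -0.3118  0.1719] [-1.7993e+02  2.0000e-02 -3.7000e-01] 0.0557 [0.2 0.6 0.1] 58.4
top 0.49 [90.0, 322.0] z.052 [0.424 0.385] z.013 [0.424 0.406]
scene 0.68 [556.0, 334.0] z.052 [0.441 0.394] z.013 [0.407 0.389]
trough [ 91. 256.] 185 [0.552 0.413]
trough [109. 292.] 371 [0.482 0.372]
trough [ 83. 272.] 159 [0.521 0.425]
trough [ 86. 306.] 180 [0.455 0.415]
trough [ 88. 327.] 220 [0.414 0.408]
scraper_mid [([280.0, 273.0], 0.87), ([118.0, 292.0], 0.71)]
rest [([267.0, 278.0], 0.86), ([396.0, 262.0], 0.72)]
jar [([285.0, 151.0], 0.75), ([265.0, 278.0], 0.54)]
carton []
caddy [([201.0, 145.0], 0.56), ([92.0, 256.0], 0.34)]
((513.3749389648438, 35.71553039550781), (152.22183227539062, 52.571205139160156), 3.9244608879089355)
```

```bash
python3 - <<'E'
from h import *
for n in ('scene','top'):
    p=eyes.read_camera(n);im=cv2.cvtColor(p['pixels'],cv2.COLOR_RGB2HSV)
    for x0,y0,l in ((.487,.129,'b4'),(.485,.198,'b3')):
        print(n,l)
        for z in (.063,):
            for dy in (-.03,-.022,-.015,0,.015,.03):
                print(dy,[im[tuple(np.round(proj(p,[x0+dx,y0+dy,z])[0]).astype(int)[::-1])].tolist() for dx in (-.06,-.04,-.02,0,.02,.04,.06)])
E
```

```text
scene b4
-0.03 [[8, 7, 137], [0, 8, 134], [11, 71, 104], [10, 81, 97], [9, 86, 98], [9, 85, 99], [9, 88, 99]]
-0.022 [[9, 14, 127], [11, 46, 78], [12, 48, 80], [9, 46, 77], [9, 56, 78], [8, 40, 76], [8, 64, 100]]
-0.015 [[120, 3, 146], [9, 62, 82], [12, 68, 82], [10, 70, 84], [8, 67, 84], [10, 34, 68], [120, 5, 160]]
0 [[150, 2, 126], [9, 74, 79], [12, 86, 77], [9, 72, 81], [9, 80, 83], [5, 52, 64], [128, 6, 162]]
0.015 [[165, 4, 127], [11, 81, 66], [12, 74, 62], [9, 68, 60], [11, 73, 66], [7, 69, 63], [120, 6, 162]]
0.03 [[105, 6, 164], [114, 10, 131], [110, 5, 168], [108, 8, 167], [105, 6, 169], [113, 6, 165], [113, 6, 166]]
scene b3
-0.03 [[113, 6, 166], [100, 5, 164], [105, 6, 169], [110, 9, 174], [108, 8, 170], [113, 6, 170], [113, 6, 168]]
-0.022 [[110, 5, 154], [12, 146, 47], [13, 137, 52], [14, 141, 47], [14, 152, 52], [11, 154, 48], [113, 6, 168]]
-0.015 [[105, 6, 166], [15, 158, 68], [12, 156, 67], [12, 161, 65], [11, 167, 67], [15, 185, 44], [120, 6, 170]]
0 [[102, 8, 167], [12, 178, 66], [10, 157, 65], [12, 164, 70], [14, 187, 60], [13, 174, 44], [105, 6, 167]]
0.015 [[12
[... 797 characters left out ...]
9], [60, 5, 158], [60, 3, 158], [78, 8, 156], [68, 6, 157]]
top b3
-0.03 [[80, 5, 151], [54, 12, 103], [83, 8, 135], [72, 10, 130], [38, 14, 75], [50, 6, 127], [75, 7, 154]]
-0.022 [[72, 8, 152], [15, 89, 57], [9, 92, 58], [14, 89, 57], [10, 98, 60], [14, 82, 59], [78, 8, 155]]
-0.015 [[80, 10, 153], [13, 95, 67], [14, 111, 71], [16, 107, 69], [14, 109, 68], [5, 87, 56], [75, 7, 155]]
0 [[77, 12, 150], [17, 120, 66], [14, 116, 68], [15, 131, 64], [13, 98, 65], [13, 77, 53], [90, 3, 156]]
0.015 [[90, 8, 150], [10, 92, 58], [8, 82, 56], [14, 102, 55], [9, 90, 54], [10, 85, 54], [72, 8, 153]]
0.03 [[72, 9, 149], [60, 7, 148], [54, 8, 151], [60, 3, 150], [75, 3, 150], [80, 5, 150], [75, 3, 150]]
```

```bash
python3 - <<'E'
from h import *
for n in ('scene','top'):
    p=eyes.read_camera(n);im=cv2.cvtColor(p['pixels'],cv2.COLOR_RGB2HSV)
    m=((im[...,1]>25)&(im[...,2]<110)).astype(np.uint8)
    v,u=np.mgrid[:480,:640];X=unproj(p,np.c_[u.ravel(),v.ravel()],.063).reshape(480,640,3)
    m*=((X[...,0]>.38)&(X[...,0]<.59)&(X[...,1]>.1055)&(X[...,1]<.362)).astype(np.uint8)
    cs,_=cv2.findContours(m,0,1)
    for c in cs:
        if cv2.contourArea(c)<200: continue
        r=cv2.minAreaRect((unproj(p,c[:,0],.063)[:,:2]*1000).astype(np.float32));print(n,np.round(r[0]),np.round(r[1]),round(r[2],1),c[:,0].min(0),c[:,0].max(0))
E
```

```text
scene [488. 334.] [111.  45.] 0.1 [488 302] [540 348]
scene [489. 266.] [ 47. 111.] 89.6 [456 281] [507 324]
scene [485. 198.] [ 49. 111.] 89.8 [430 261] [478 301]
scene [503. 131.] [147.  50.] 0.0 [389 243] [451 281]
top [478. 127.] [43. 99.] 89.8 [215 265] [239 319]
top [479. 193.] [47. 99.] 89.7 [178 265] [205 319]
top [482. 333.] [57. 99.] 89.7 [101 264] [132 318]
top [483. 261.] [48. 99.] 89.3 [141 263] [169 317]
```

```bash
python3 -c "
from cell import env
print(env.sign_off())"
```

```text
the job is handed in; nothing more can be done
None
```

I handed the job in at about 58 s of the 210 s. By the last camera check all 5 chips are in the trough, the scraper is back on its rest and all 4 bricks lie flat on the slab; I confirmed the jar and caddy in place, but the last check didn't detect the carton, and the sign-off gave no verdict.

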